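# Pack the cleaned lock cylinders and close the cleaner

## Task

The lock cylinders have been cleaned and the ultrasonic cleaner is drained: take its cover plate off the two pins and pack every cylinder flat on the floor of the plywood parts box, below the top of its partitions, including any cylinder that was tossed across the partitions and would hold the lid up. Then put the lid on the box so that it sits fully home on the rim all round, and seat the cover plate back flat on the cleaner with both pins through its holes; do not disturb the notepad or the padlock.

Things in the scene. Friction and masses are not known exactly. Their poses are not given: they have to be found in the camera images.
- cleaner_seat (a point): Drained ultrasonic cleaner: fixed white housing 254 (x) x 128 (y) x 72 mm high, knob and display on its -x end. This point is the centre of its top face, where the cover plate rests; z up. Two pins, 8 mm thick with cone tips, stand 14 mm above the top face at x = +-113.5 mm, y = 0. The tank is open at the top, 214 x 100 mm inside, its floor 24 mm above the desk.
- cover_base (a point): Loose steel cover plate of the cleaner, 254 (x) x 128 (y) x 4 mm, about 300 g, with two 13 mm through holes at x = +-113.5 mm, y = 0 (either way round fits). This point is the centre of its underside; seated, it coincides with cleaner_seat.
- cover_handle (a point): Centre of the cover plate's handle, 34 mm above the plate's underside: a bridge-shaped bar 90 (along the cover's x) x 14 (y) x 16 mm (z), with 22 mm free below it; grasp it across its 14 mm width.
- box_floor (a point): Open plywood parts box, 180 x 180 x 40 mm, fixed. This point is the centre of its inner floor, 4 mm above the desk; x and y along its walls. Inside 172 x 172 mm; two crossed partitions, 3 mm thick and 20 mm high above the floor, lie along the x and y axes and make four compartments of 84.5 x 84.5 mm (centres at +-43.5, +-43.5 mm). Their tops are the fill line.
- box_rim (a point): Centre of the box's mouth at the height of the rim, 36 mm above the inner floor; axes as box_floor.
- lid_plate (a point): Loose square plywood lid of the box, about 220 g: plate 180 x 180 x 5 mm over a stepped plug 8 mm deep (166, then 158 mm square) that goes inside the walls; any quarter turn fits. It starts lying plug down on the desk. This point is the centre of the plate's underside; seated, it coincides with box_rim, the plug reaching to 28 mm above the inner floor: anything higher holds the lid up.
- lid_handle (a point): Centre of the lid's handle, 35 mm above lid_plate: a bridge-shaped bar 90 (along the lid's x) x 14 (y) x 16 mm (z), with 22 mm free below it; grasp it across its 14 mm width.
- mat_top (a point): Centre of the top of a cork mat, 260 (x) x 150 (y) x 2 mm, fixed to the desk and free at the start: room to lay the cover plate down.
- cyl_a_mid (a point): profile lock cylinder (brass, 70 long x 33 x 17 mm, 130 g, lying on its side), in the cleaner's tank at the start. This point is its centre, 8.5 mm above the face it lies on; x runs along its length, y across its 33 mm width, z up. Grasp it across the 33 mm width. May be absent.
- cyl_b_mid (a point): profile lock cylinder (brass, 60 long x 33 x 17 mm, 130 g, lying on its side), in the cleaner's tank at the start. This point is its centre, 8.5 mm above the face it lies on; x runs along its length, y across its 33 mm width, z up. Grasp it across the 33 mm width. May be absent.
- cyl_c_mid (a point): profile lock cylinder (brass, 70 long x 33 x 17 mm, 130 g, lying on its side), in the cleaner's tank at the start. This point is its centre, 8.5 mm above the face it lies on; x runs along its length, y across its 33 mm width, z up. Grasp it across the 33 mm width. May be absent.
- cyl_d_mid (a point): profile lock cylinder (brass, 60 long x 33 x 17 mm, 130 g, lying on its side), lying across the crossing of the box's partitions at the start, so too high for the lid. This point is its centre, 8.5 mm above the face it lies on; x runs along its length, y across its 33 mm width, z up. Grasp it across the 33 mm width. May be absent.
- notepad: notepad 111 x 84 x 12 mm lying at the right end of the desk; to be left alone.
- padlock: brass padlock 50 x 57 x 13 mm lying at the left end of the desk; to be left alone.

How it is judged:
On the way, in this order (a step that is already met when the one before it is completed fails the run):
1. the cover plate has been lifted off the cleaner's pins and carried clear of it (horizontal distance between cover_base and cleaner_seat above 0.12 m), for 0.2 s.
2. every cylinder lies flat on the floor of the parts box, below the top of the partitions (x of cyl_a_mid in the frame of box_floor between -0.086 and 0.086 m and y of cyl_a_mid in the frame of box_floor between -0.086 and 0.086 m and z of each of cyl_a_mid, cyl_b_mid, cyl_c_mid, cyl_d_mid in the frame of box_floor below 0.0145 m and x of cyl_b_mid in the frame of box_floor between -0.086 and 0.086 m and y of cyl_b_mid in the frame of box_floor between -0.086 and 0.086 m and x of cyl_c_mid in the frame of box_floor between -0.086 and 0.086 m and y of cyl_c_mid in the frame of box_floor between -0.086 and 0.086 m and x of cyl_d_mid in the frame of box_floor between -0.086 and 0.086 m and y of cyl_d_mid in the frame of box_floor between -0.086 and 0.086 m), for 0.2 s.
At the end, for the whole second after the job is handed in: Every cylinder in the box, its centre under 14.5 mm above the inner floor; lid home on the box and cover plate on the cleaner: each within 7 mm of centre, underside within 3 mm of rim or top face, level (0.04 rad), the cover in line within 0.05 rad (all of step 2 and horizontal distance between lid_plate and box_rim below 0.007 m and z of lid_plate in the frame of box_rim between -0.003 and 0.003 m and angle between each of lid_plate, cover_base's own z axis and vertical below 0.04 rad and horizontal distance between cover_base and cleaner_seat below 0.007 m and z of cover_base in the frame of cleaner_seat between -0.003 and 0.003 m and angle between the x axis of cover_base and the x axis of cleaner_seat, either way round below 0.05 rad); the robot touches nothing.
It fails at once if the notepad was moved more than 3 cm (distance of notepad from where it was at the start of the episode above 0.03 m).
It fails at once if the padlock was moved more than 3 cm (distance of padlock from where it was at the start of the episode above 0.03 m).
Of cyl_a, cyl_b, cyl_c, cyl_d only 3 to 4 are there at a start; the rules pass over those that are not, and their reading is None.
At some moment in a run one of lid, cyl_d may be knocked a few centimetres aside while the robot is not near it.
Once in a run the grip may slacken for a moment while it holds something.
It also fails if it takes over 210 s, if anything falls off the work surface, if the arm or the gripper's body presses on something with over 40 N, if the wrist force passes 120 N, or if a joint passes its speed limit or range.

## Robot

A 7-joint arm with a two-finger parallel gripper is mounted at the origin on a cart in front of the work surface, level with it; the furniture and walls round the work are solid. World frame = base frame: x ahead of the robot, y to its left, z up, the work surface at z = 0. Lengths are in m, angles in rad, forces in N, time in s.
With the tool pointing down it reaches from about 0.4 to 0.85 m from the base axis. Payload 10.4 kg.
Tool frame: the origin (TCP) lies at the very end of the fingers, on their centre line; the grasp point (between the pads) lies r.pinch_z behind it (r.pinch_z is the distance from the TCP to the grasp point, in m); z points along the fingers, x is the direction in which the jaws open and shut, and the axes are right-handed (so a half turn about z gives the same grasp; the last joint's range is limited). The gripper opens to 87 mm and grips with 3 to 60 N. Pads are 19 mm wide; open, the fingers measure 117 mm over their backs; the gripper's body (75 mm by 190 mm) begins 51 mm behind the grasp point.
Start: joints at [-1.244, 0.332, -0.065, 1.46, 0.022, 1.35, -0.088], TCP at [0.214, 0.587, 0.223] pointing down, gripper open.
Joint ranges: [-2.6, 2.6], [-0.5, 2.12], [-1.47, 1.34], [0.16, 2.42], [-1.27, 4.41], [0.06, 2.06], [-2.6, 2.6]. Speed limits (rad/s): [2.22, 2.22, 2.79, 2.79, 3.14, 3.14, 3.14].

## Interface

Orientations are given as a unit quaternion [x, y, z, w].
In Python, from bench import r gives the robot as it stands.
- The arm moves only by the tool carry_out, never from a script. Its argument "increments" is text: rows parted by semicolons, each of 7 numbers parted by spaces: the turn, a rotation vector about the tool's x, y, z in degrees, then the shift along the tool's x, y, z in m, then the finger opening in m, from 0 to 0.087. A call has exactly 5 rows; each row is the pose to reach, as a shift and turn from the pose measured when the call began, along the tool's axes at that moment; what a row does not reach only later rows make up. A row lasts 1/8 s, in which the tool goes at most 62.5 mm and 10.7 degrees, less where a joint would pass 70% of its speed; a pose out of reach is approached as far as the arm can. A call with a gripper value outside its range is refused whole. The fingers move at their own pace and stop on an object; "squeeze" is the grip in N (left out, the last holds). Time passes only in rows, so rows that repeat a pose let the fingers close, or fill a call up. It gives the time, the measured TCP pose, the force and the opening at its end, in the units of the state.
- r.read_state(): the state, without advancing time (a new reading comes with each control period).
- r.camera(name): name is "scene" or "side" or "wrist"; returns (picture, depth): 420x560x3 uint8, blue, green, red; 420x560 float32, m along the optical axis (not along the pixel's ray), 0 where there is no reading.
- r.camera_model(name): a dict with "K" (3x3 intrinsics, pixels), "k1" (the pictures are not rectified: a ray, as slopes to the right and down, at radius r is drawn at 1 + k1 r^2 times it, then the intrinsics apply), "extrinsics" (4x4, takes a point from camera to world coordinates). Camera axes: x right, y down, z forward; pixel columns grow to the right and rows downward; lengths in m; the calibration is good to about 2 mm. A picture is of the moment at which its call begins: read the wrist's pose just before it. camera_model takes no time and is no camera call; for the wrist camera it gives the pose at the moment of the call.
- r.close_job(): hands the job in, once; it reports no verdict.
The state is a dict: "time": time; "joint_positions": joint angles; "joint_vel": joint speeds; "joint_torque": joint torques, N m; "ee_pos": TCP position; "eef_rot": TCP orientation; "ft_force": force on the tool from outside, world axes, zero at the start; "torque": the same for the moment, N m; "width": finger opening in m.
Only numpy, scipy, OpenCV 4.12 (cv2) and the standard library are available. Lean on these libraries where they do the work, as an engineer would, in place of code of your own. Each camera call takes 0.05 s, during which the arm holds its last target.

## Working session

There is one attempt and no reset: what is moved stays moved. The work goes in short steps, Python scripts to look and compute and a tool call to move; the robot and the scene stay as the last step left them, time stands still between calls to the robot, and variables do not carry over. Pictures are saved under pics/ and viewed, and the job is handed in when it is done.

Besides the shell and the picture viewer there is one more tool, called after ">>>" as name(argument=value, ...), one argument or row to a line, values as JSON. carry_out: Moves the arm, as the interface text tells. Its arguments: {"type":"object","properties":{"increments":{"type":"string"},"squeeze":{"type":"number"}},"required":["increments"]}

```bash
ls -la; mkdir -p pics
cat > h.py <<'E'
import numpy as np, cv2, json
from bench import r
from scipy.spatial.transform import Rotation as R
def cam(name,tag=None):
    m=r.camera_model(name); p,d=r.camera(name)
    if tag: cv2.imwrite(f'pics/{tag}.png',p)
    np.savez(f'/tmp/{tag}.npz',p=p,d=d,K=m['K'],k1=m['k1'],E=m['extrinsics'])
    return p,d,m
def slopes(m,u,v):
    K=np.array(m['K']);k=float(m['k1'])
    x=(np.asarray(u,float)-K[0,2])/K[0,0]; y=(np.asarray(v,float)-K[1,2])/K[1,1]
    a,b=x.copy() if hasattr(x,'copy') else x,y
    a,b=x,y
    for _ in range(10):
        f=1+k*(a*a+b*b); a=x/f;b=y/f
    return a,b
def on_plane(m,u,v,z):
    a,b=slopes(m,u,v);E=np.array(m['extrinsics'])
    d=np.stack([a,b,np.ones_like(a)],-1)@E[:3,:3].T; o=E[:3,3]
    t=(z-o[2])/d[...,2]
    return o+t[...,None]*d
def depthpts(m,d):
    v,u=np.mgrid[:d.shape[0],:d.shape[1]]
    a,b=slopes(m,u,v);E=np.array(m['extrinsics'])
    P=np.stack([a*d,b*d,d],-1)@E[:3,:3].T+E[:3,3]
    P[d<=0]=np.nan
    return P
def st():
    s=r.read_state(); print('t',round(s['time'],2),'p',np.round(s['ee_pos'],4),'q',np.round(s['eef_rot'],4),'w',round(s['width'],4),'f',np.round(s['ft_force'],1)); return s
E
python3 - <<'E'
from h import *
s=st(); print(r.pinch_z, R.from_quat(s['eef_rot']).as_matrix().round(3))
for n in ['scene','side','wrist']:
    p,d,m=cam(n,n+'0'); print(n,np.round(m['K'],1).tolist(),m['k1'],np.round(m['extrinsics'],3).tolist())
E
```

```text
total 12
drwxr-xr-x  3 agent agent 4096 Dec  6 13:21 .
drwxr-xr-x 23 root  root  4096 Dec  6 13:21 ..
drwxr-xr-x  2 agent agent 4096 Dec  6 13:21 pics
t 0.0 p [0.214  0.5868 0.2218] q [ 8.194e-01  5.733e-01 -6.000e-04  4.000e-04] w 0.0868 f [ 0.3  0.2 -0.2]
0.0187 [[ 0.343  0.939 -0.   ]
 [ 0.939 -0.343 -0.001]
 [-0.001  0.    -1.   ]]
scene [[383.8, 0.0, 279.4], [0.0, 383.8, 210.3], [0.0, 0.0, 1.0]] -0.10257456047633771 [[0.564, -0.462, 0.684, -0.433], [-0.825, -0.293, 0.483, -0.644], [-0.023, -0.837, -0.546, 0.81], [0.0, 0.0, 0.0, 1.0]]
side [[416.1, 0.0, 279.0], [0.0, 416.1, 207.5], [0.0, 0.0, 1.0]] -0.02800181918558023 [[-0.97, -0.073, 0.233, 0.193], [-0.244, 0.342, -0.907, 1.218], [-0.013, -0.937, -0.35, 0.569], [0.0, 0.0, 0.0, 1.0]]
wrist [[308.3, 0.0, 275.1], [0.0, 308.3, 207.5], [0.0, 0.0, 1.0]] -0.03619204458415343 [[0.342, 0.902, 0.263, 0.141], [0.94, -0.328, -0.098, 0.614], [-0.002, 0.281, -0.96, 0.385], [0.0, 0.0, 0.0, 1.0]]
```

View pics/scene0.png

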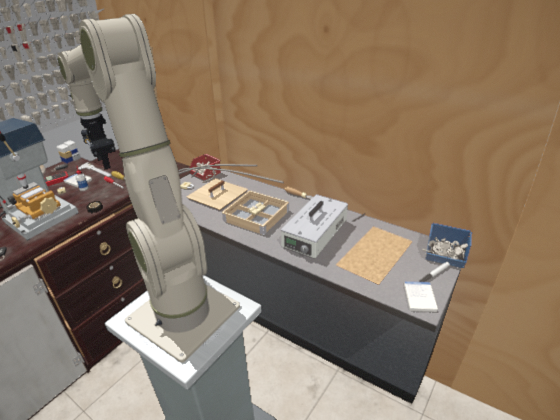

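View pics/side0.png

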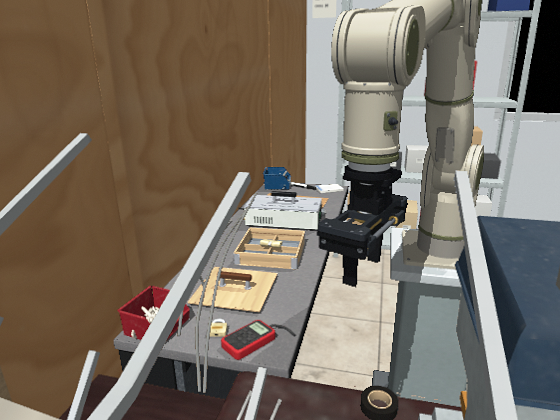

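View pics/wrist0.png

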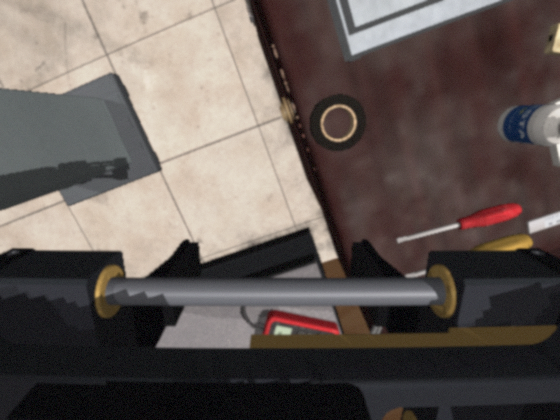

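Run:
```python
from h import *
class M(dict): pass
acc=[]
for n in ['scene0','side0']:
    z=np.load(f'/tmp/{n}.npz'); m=dict(K=z['K'],k1=z['k1'],extrinsics=z['E'])
    P=depthpts(m,z['d']); ok=np.isfinite(P[...,0])&(P[...,2]>-.01)&(P[...,2]<.15)&(P[...,0]>.3)&(P[...,0]<.95)&(abs(P[...,1])<.75)
    acc.append((P[ok],z['p'][ok]))
    # top view  600 px wide y from .7 to -.7, 2.5mm/px
    im=np.zeros((260,600,3),np.uint8)
    q=P[ok];c=((.95-q[:,0])/.0025).astype(int);u=((.75-q[:,1])/.0025).astype(int)
    im[np.clip(c,0,259),np.clip(u,0,599)]=z['p'][ok]
    hm=np.zeros((260,600,3),np.uint8); hm[np.clip(c,0,259),np.clip(u,0,599)]=cv2.applyColorMap((np.clip(q[:,2]/.12,0,1)*255).astype(np.uint8)[:,None],cv2.COLORMAP_JET)[:,0]
    cv2.imwrite(f'pics/top_{n}.png',np.vstack([im,hm]))
```

```text
(no output)
```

View pics/top_scene0.png

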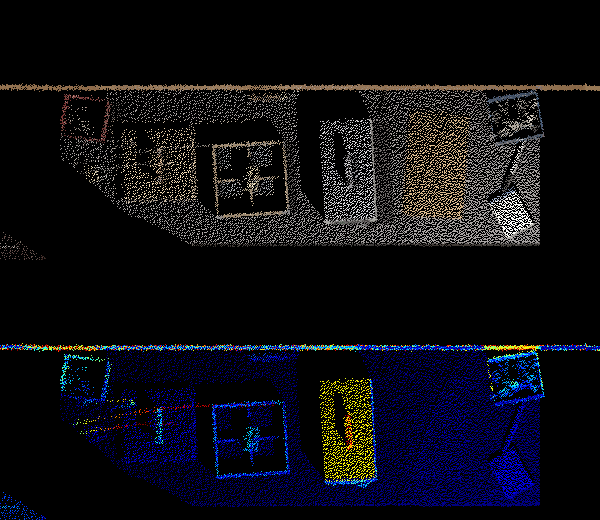

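View pics/top_side0.png

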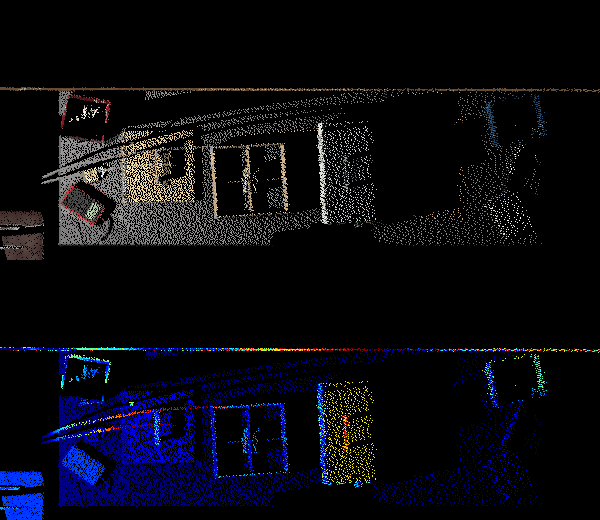

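Run:
```python
from h import *
a=cv2.imread('pics/scene0.png')[140:330,170:480]; cv2.imwrite('pics/c1.png',cv2.resize(a,None,fx=2.5,fy=2.5,interpolation=cv2.INTER_CUBIC))
a=cv2.imread('pics/side0.png')[150:400,100:360]; cv2.imwrite('pics/c2.png',cv2.resize(a,None,fx=2.3,fy=2.3,interpolation=cv2.INTER_CUBIC))
for n in ['scene0','side0']:
    z=np.load(f'/tmp/{n}.npz'); m=dict(K=z['K'],k1=z['k1'],extrinsics=z['E'])
    P=depthpts(m,z['d'])
    if n=='scene0':
        for u,v in [(190,166),(210,166),(230,166),(250,165),(190,163),(220,171),(240,174),(260,177),(280,181)]:
            w=P[v-3:v+4,u]; print(u,v,np.round(w[np.nanargmax(w[:,2])],3))
    else:
        for v in range(180,390,20):
            w=P[v,190:260]; k=[tuple(np.round(x,3)) for x in w if x[2]>.05]; print(v,k[::4][:8])
```

```text
190 166 [0.528 0.487 0.09 ]
210 166 [0.541 0.377 0.131]
230 166 [0.538 0.266 0.161]
250 165 [0.535 0.164 0.189]
190 163 [0.624 0.595 0.04 ]
220 171 [0.574 0.356 0.105]
240 174 [0.583 0.258 0.113]
260 177 [0.589 0.163 0.12 ]
280 181 [0.587 0.069 0.126]
180 [(np.float64(0.727), np.float64(0.166), np.float64(0.227)), (np.float64(0.727), np.float64(0.14), np.float64(0.22)), (np.float64(0.728), np.float64(0.112), np.float64(0.212)), (np.float64(0.728), np.float64(0.085), np.float64(0.204)), (np.float64(0.725), np.float64(0.062), np.float64(0.197)), (np.float64(0.725), np.float64(0.031), np.float64(0.188)), (np.float64(0.724), np.float64(0.002), np.float64(0.179)), (np.float64(0.726), np.float64(-0.035), np.float64(0.168))]
200 [(np.float64(0.726), np.float64(0.18), np.float64(0.171)), (np.float64(0.727), np.float64(0.153), np.float64(0.162)), (np.float64(0.726), np.float64(0.122), np.float64(0.151)), (np.float64(0.725), np.float64(0.095), np.float64(0.142)), (np.float64(0.726), np.float64(0.064), np.float64(0.131)), (np.float64(0.725), np.float64(0.035), np.float64(0.121)), (np.float64(0.
[... 1331 characters left out ...]
386), np.float64(0.1))]
280 [(np.float64(0.224), np.float64(1.16), np.float64(0.532)), (np.float64(0.224), np.float64(1.159), np.float64(0.531)), (np.float64(0.223), np.float64(1.158), np.float64(0.531)), (np.float64(0.56), np.float64(0.463), np.float64(0.089)), (np.float64(0.529), np.float64(0.471), np.float64(0.098))]
300 [(np.float64(0.547), np.float64(0.525), np.float64(0.078)), (np.float64(0.52), np.float64(0.518), np.float64(0.078))]
320 [(np.float64(0.538), np.float64(0.57), np.float64(0.06)), (np.float64(0.513), np.float64(0.56), np.float64(0.057))]
340 []
360 []
380 [(np.float64(0.226), np.float64(1.122), np.float64(0.475)), (np.float64(0.224), np.float64(1.122), np.float64(0.474))]
```

View pics/c1.png

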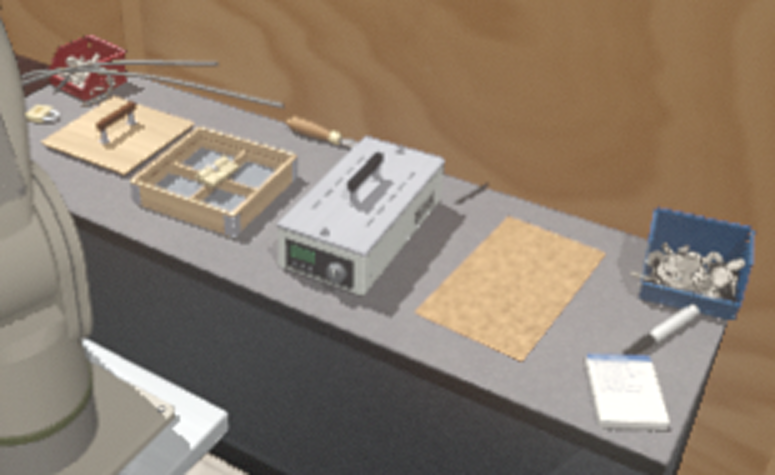

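View pics/c2.png

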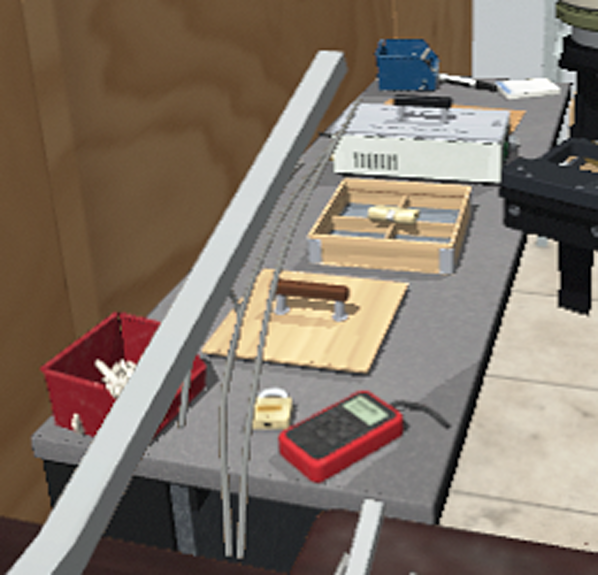

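Run:
```python
from h import *
for n in ['scene0','side0']:
    z=np.load(f'/tmp/{n}.npz'); m=dict(K=z['K'],k1=z['k1'],extrinsics=z['E'])
    P=depthpts(m,z['d'])
    ok=(P[...,0]>.42)&(P[...,0]<.70)&(P[...,1]>-.2)&(P[...,1]<1.0)&(P[...,2]>-.6)&(P[...,2]<.4)
    if n=='scene0': ok[:, :]&=True
    # thin: height well above local median of neighborhood in depth
    d=z['d']; med=cv2.medianBlur(d,5)
    bg=cv2.dilate(d,np.ones((9,9)))
    thin=ok&((bg-d)>.06)
    q=P[thin]; q=q[np.argsort(q[:,1])]
    uv=np.argwhere(thin)[np.argsort(P[thin][:,1])]
    sel=[(tuple(b[::-1]),np.round(a,3).tolist()) for a,b in zip(q,uv) if a[2]>(.045 if a[1]<.6 else -.6)]
    print(n,len(sel))
    for x in sel[::max(1,len(sel)//45)]: print(x)
```

```text
scene0 994
((np.int64(320), np.int64(244)), [0.431, -0.19, 0.045])
((np.int64(346), np.int64(210)), [0.638, -0.18, 0.057])
((np.int64(347), np.int64(206)), [0.649, -0.178, 0.068])
((np.int64(342), np.int64(205)), [0.632, -0.165, 0.077])
((np.int64(338), np.int64(204)), [0.633, -0.149, 0.075])
((np.int64(335), np.int64(201)), [0.643, -0.132, 0.077])
((np.int64(313), np.int64(214)), [0.49, -0.128, 0.105])
((np.int64(334), np.int64(200)), [0.648, -0.125, 0.076])
((np.int64(310), np.int64(213)), [0.479, -0.123, 0.114])
((np.int64(320), np.int64(203)), [0.551, -0.12, 0.113])
((np.int64(330), np.int64(201)), [0.634, -0.117, 0.076])
((np.int64(326), np.int64(201)), [0.625, -0.105, 0.077])
((np.int64(323), np.int64(199)), [0.633, -0.088, 0.076])
((np.int64(295), np.int64(221)), [0.456, -0.079, 0.078])
((np.int64(318), np.int64(200)), [0.616, -0.077, 0.077])
((np.int64(315), np.int64(202)), [0.598, -0.075, 0.077])
((np.int64(291), np.int64(223)), [0.443, -0.072, 0.076])
((np.int64(311), np.int64(204)), [0.577, -0.07, 0.078])
((np.int64(313), np.int64(202)), [0.595, -0.068, 0.076])
((np.int64(
[... 3384 characters left out ...]
[0.513, 0.629, 0.008])
((np.int64(197), np.int64(370)), [0.51, 0.638, -0.003])
((np.int64(198), np.int64(378)), [0.505, 0.646, -0.014])
((np.int64(198), np.int64(384)), [0.502, 0.655, -0.021])
((np.int64(183), np.int64(391)), [0.532, 0.662, -0.039])
((np.int64(180), np.int64(391)), [0.538, 0.663, -0.038])
((np.int64(165), np.int64(388)), [0.568, 0.665, -0.036])
((np.int64(150), np.int64(386)), [0.6, 0.666, -0.038])
((np.int64(150), np.int64(387)), [0.6, 0.667, -0.039])
((np.int64(212), np.int64(400)), [0.469, 0.669, -0.039])
((np.int64(176), np.int64(393)), [0.542, 0.67, -0.038])
((np.int64(178), np.int64(394)), [0.538, 0.672, -0.038])
((np.int64(154), np.int64(390)), [0.588, 0.673, -0.038])
```

```bash
cat >> h.py <<'E'
def Rdown(yaw_deg, tilt=0.0, tiltaxis=(0,1,0)):
    # tool x at angle yaw in world xy, tool z down; optional tilt about world axis
    y=np.radians(yaw_deg); X=np.array([np.cos(y),np.sin(y),0]);Z=np.array([0,0,-1.]);Y=np.cross(Z,X)
    M=np.stack([X,Y,Z],1)
    return R.from_rotvec(np.radians(tilt)*np.array(tiltaxis))*R.from_matrix(M)
def plan(pos,yaw=90,w=.087,step=.06,adeg=10,tilt=0,rot=None,s=None,grasp=True):
    """pos: desired GRASP POINT position (world). prints rows of the first call"""
    s=s or r.read_state(); R0=R.from_quat(s['eef_rot']); p0=np.array(s['ee_pos'])
    Rt=rot if rot is not None else Rdown(yaw,tilt)
    pos=np.array(pos,float)
    if grasp: pos=pos+Rt.apply([0,0,r.pinch_z])
    d=R0.inv().apply(pos-p0); rv=np.degrees((R0.inv()*Rt).as_rotvec())
    n=max(np.linalg.norm(d)/step,np.linalg.norm(rv)/adeg,1e-9); n=int(np.ceil(n)); 
    print('total shift',np.round(d,4),'rot',np.round(rv,2),'rows',n)
    rows=[]
    for i in range(1,6):
        f=min(1,i/n); rows.append(' '.join(f'{x:.1f}' for x in rv*f)+' '+' '.join(f'{x:.4f}' for x in d*f)+f' {w}')
    print('; '.join(rows))
E
python3 -c "
from h import *
plan([.45,.25,.42],90)"
```

```text
total shift [-0.2358  0.3371 -0.1791] rot [-1.000e-02  6.000e-02 -2.004e+01] rows 8
-0.0 0.0 -2.5 -0.0295 0.0421 -0.0224 0.087; -0.0 0.0 -5.0 -0.0590 0.0843 -0.0448 0.087; -0.0 0.0 -7.5 -0.0884 0.1264 -0.0672 0.087; -0.0 0.0 -10.0 -0.1179 0.1685 -0.0896 0.087; -0.0 0.0 -12.5 -0.1474 0.2107 -0.1119 0.087
```

>>> carry_out(
  increments="0 0 -2 -0.02 0.02 -0.05 0.087; 0 0 -5 -0.05 0.06 -0.09 0.087; 0 0 -8 -0.08 0.1 -0.12 0.087; 0 0 -12 -0.11 0.15 -0.15 0.087; 0 0 -16 -0.14 0.2 -0.18 0.087",
)

```text
time: 0.78
ee_pos: [0.3514, 0.3896, 0.4002]
eef_rot: [0.731, 0.683, -0.0, 0.0]
ft_force: [0.6, -0.2, -0.1]
width: 0.0868
```

```bash
python3 -c "
from h import *
st();plan([.48,.15,.42],90)"
```

```text
t 0.78 p [0.3514 0.3896 0.4002] q [ 7.308e-01  6.826e-01 -4.000e-04  2.000e-04] w 0.0868 f [ 0.6 -0.2 -0.1]
total shift [-0.2303  0.1446 -0.0009] rot [-0.01  0.05 -3.9 ] rows 5
-0.0 0.0 -0.8 -0.0461 0.0289 -0.0002 0.087; -0.0 0.0 -1.6 -0.0921 0.0578 -0.0004 0.087; -0.0 0.0 -2.3 -0.1382 0.0868 -0.0006 0.087; -0.0 0.0 -3.1 -0.1842 0.1157 -0.0007 0.087; -0.0 0.1 -3.9 -0.2303 0.1446 -0.0009 0.087
```

>>> carry_out(
  increments="0 0 -1 -0.046 0.029 0 0.087; 0 0 -2 -0.092 0.058 0 0.087; 0 0 -3 -0.138 0.087 0 0.087; 0 0 -4 -0.184 0.116 0 0.087; 0 0 -4 -0.23 0.145 0 0.087",
)

```text
time: 1.4
ee_pos: [0.4809, 0.1485, 0.4003]
eef_rot: [0.706, 0.708, -0.0, 0.0]
ft_force: [0.8, -0.0, -0.6]
width: 0.0871
```

```bash
python3 -c "
from h import *
st();cam('wrist','w1')"
```

```text
t 1.4 p [0.4809 0.1485 0.4003] q [ 7.064e-01  7.078e-01 -4.000e-04  2.000e-04] w 0.0871 f [ 0.8 -0.  -0.6]
```

View pics/w1.png

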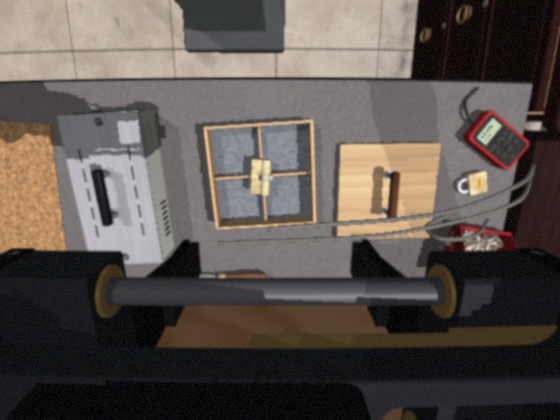

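```bash
cat >> h.py <<'E'
def load(n):
    z=np.load(f'/tmp/{n}.npz'); return z['p'],z['d'],dict(K=z['K'],k1=z['k1'],extrinsics=z['E'])
def rect(pts,lo=0.5):
    c,sz,a=cv2.minAreaRect(np.float32(pts[:,:2]*1000)); return np.round(c,1),np.round(sz,1),round(a,2)
E
python3 - <<'E'
from h import *
p,d,m=load('w1'); P=depthpts(m,d); X,Y,Z=P[...,0],P[...,1],P[...,2]
hsv=cv2.cvtColor(p,cv2.COLOR_BGR2HSV)
v,u=np.mgrid[:420,:560]
roi=(v<245)
def comp(mask,tag):
    mask=cv2.morphologyEx(mask.astype(np.uint8),cv2.MORPH_OPEN,np.ones((2,2)))
    n,l,s,c=cv2.connectedComponentsWithStats(mask)
    k=1+np.argmax(s[1:,4]); return l==k
cov=comp(roi&(abs(Z-.076)<.006)&(u<190),'cov'); print('cover',rect(P[cov]),np.median(Z[cov]))
hd=roi&(Z>.095)&(u<190)&(Z<.13); print('cover handle',rect(P[hd]),np.median(Z[hd]))
rim=comp(roi&(abs(Z-.040)<.006)&(u>190)&(u<330),'rim'); print('rim',rect(P[rim]),np.median(Z[rim]))
floor=roi&(abs(Z-.004)<.004)&(u>215)&(u<310)&(v>130)&(v<222);print('floor z',np.median(Z[floor]))
cyl=roi&(Z>.034)&(Z<.06)&(u>235)&(u<285)&(v>145)&(v<205);print('cyl',rect(P[cyl]),np.median(Z[cyl]))
wood=(hsv[...,0]>8)&(hsv[...,0]<25)&(hsv[...,1]>60)&(hsv[...,2]>110)
lid=comp(roi&wood&(u>325)&(u<450)&(Z<.03),'l'); print('lid',rect(P[lid]),np.median(Z[lid]))
lh=roi&(Z>.04)&(Z<.07)&(u>370)&(u<410)&(v>165)&(v<222)&(hsv[...,2]<110); print('lidh',rect(P[lh]),np.median(Z[lh]))
cork=roi&wood&(u<75)&(v>115)
print('cork',rect(P[cork&(Z<.02)]))
desk=roi&(abs(Z)<.01)&(v>80); print('desk z',np.median(Z[desk]),np.std(Z[desk]))
for (uu,vv) in [(478,184)]: print('padlock',P[vv-2:vv+3,uu-2:uu+3].reshape(-1,3).mean(0))
# rods
for uu in range(220,540,20):
    c=[(int(k),np.round(P[k,uu],3).tolist()) for k in range(160,300) if Z[k,uu]>.062 and Z[k,uu]<.3]
    print(uu,c[::2][:5])
E
```

```text
cover (array([nan, nan]), array([nan,  0.]), nan) nan
cover handle (array([ 522.1, -118. ]), array([89.4, 15. ]), 2.7) 0.11401322164659583
rim (array([510., 127.]), array([195.9, 189.1]), 3.88) nan
floor z 0.005235418627557387
cyl (array([502.4, 124.6]), array([36.7, 62.7]), 88.93) 0.03764646300646324
lid (array([nan, nan]), array([nan,  0.]), nan) nan
lidh (array([530.7, 351.9]), array([80.2, 11.3]), 1.45) 0.05107218932765656
cork (array([ 530.3, -333.1]), array([139.7, 240.6]), 86.45)
desk z 0.00156701366495815 0.0019839047555832304
padlock [0.51773538 0.52251008 0.01392981]
220 [(241, [0.586, 0.064, 0.123]), (243, [0.588, 0.064, 0.127]), (245, [0.592, 0.064, 0.125])]
240 [(240, [0.586, 0.094, 0.12]), (242, [0.587, 0.095, 0.124]), (244, [0.591, 0.094, 0.123])]
260 [(239, [0.584, 0.125, 0.118]), (241, [0.587, 0.125, 0.12])]
280 [(225, [0.536, 0.155, 0.189]), (227, [0.538, 0.155, 0.191]), (229, [0.54, 0.155, 0.193]), (239, [0.584, 0.156, 0.119]), (241, [0.587, 0.156, 0.121])]
300 [(224, [0.537, 0.181, 0.183]), (226, [0.539, 0.181, 0.185]), (228, [0.542, 0.181, 0.186]), (239, [0.584, 
[... 891 characters left out ...]
 0.361, 0.138]), (228, [0.573, 0.382, 0.099]), (230, [0.576, 0.382, 0.101])]
440 [(211, [0.537, 0.396, 0.124]), (213, [0.539, 0.396, 0.127]), (215, [0.542, 0.396, 0.126]), (224, [0.567, 0.416, 0.096]), (226, [0.57, 0.416, 0.097])]
460 [(206, [0.533, 0.436, 0.109]), (208, [0.535, 0.433, 0.114]), (210, [0.538, 0.433, 0.115]), (219, [0.56, 0.451, 0.091]), (221, [0.564, 0.451, 0.091])]
480 [(199, [0.526, 0.476, 0.093]), (201, [0.528, 0.474, 0.097]), (203, [0.531, 0.475, 0.098]), (214, [0.554, 0.487, 0.085]), (216, [0.556, 0.486, 0.087])]
500 [(191, [0.517, 0.522, 0.074]), (193, [0.519, 0.52, 0.078]), (195, [0.523, 0.521, 0.077]), (208, [0.545, 0.526, 0.077]), (210, [0.549, 0.525, 0.078])]
520 []
```

```bash
python3 -c "
from h import *
plan([.50,.02,.28],90,grasp=False)
plan([.55,.025,.118],90,grasp=False)"
```

```text
total shift [-0.1203  0.0169  0.1209] rot [ 0.06  0.19 -0.42] rows 3
0.0 0.1 -0.1 -0.0401 0.0056 0.0403 0.087; 0.0 0.1 -0.3 -0.0802 0.0113 0.0806 0.087; 0.1 0.2 -0.4 -0.1203 0.0169 0.1209 0.087; 0.1 0.2 -0.4 -0.1203 0.0169 0.1209 0.087; 0.1 0.2 -0.4 -0.1203 0.0169 0.1209 0.087
total shift [-0.1144  0.0667  0.2829] rot [ 0.06  0.19 -0.42] rows 6
0.0 0.0 -0.1 -0.0191 0.0111 0.0471 0.087; 0.0 0.1 -0.1 -0.0381 0.0222 0.0943 0.087; 0.0 0.1 -0.2 -0.0572 0.0334 0.1414 0.087; 0.0 0.1 -0.3 -0.0762 0.0445 0.1886 0.087; 0.1 0.2 -0.4 -0.0953 0.0556 0.2357 0.087
```

>>> carry_out(
  increments="0 0 0 -0.06 0.01 0.01 0.087; 0 0 0 -0.115 0.02 0.03 0.087; 0 0 0 -0.12 0.04 0.085 0.087; 0 0 0 -0.12 0.05 0.145 0.087; 0 0 0 -0.12 0.06 0.2 0.087",
)

```text
time: 2.08
ee_pos: [0.543, 0.0197, 0.1988]
eef_rot: [0.71, 0.704, -0.001, 0.001]
ft_force: [-0.2, 1.5, -0.8]
width: 0.0871
```

>>> carry_out(
  increments="0 0 0 0 0 0.04 0.087; 0 0 0 0 0 0.08 0.087; 0 0 0 0 0.005 0.08 0.087; 0 0 0 0 0.01 0.08 0.087; 0 0 0 0 0.015 0.08 0.087",
)

```text
time: 2.7
ee_pos: [0.5596, 0.0195, 0.1207]
eef_rot: [0.71, 0.704, 0.0, 0.002]
ft_force: [-1.1, 0.2, 0.1]
width: 0.087
```

```bash
python3 -c "
from h import *
st();cam('wrist','w2')"
```

```text
t 2.7 p [0.5596 0.0195 0.1207] q [7.099e-01 7.043e-01 4.000e-04 2.200e-03] w 0.087 f [-1.1  0.2  0.1]
```

View pics/w2.png

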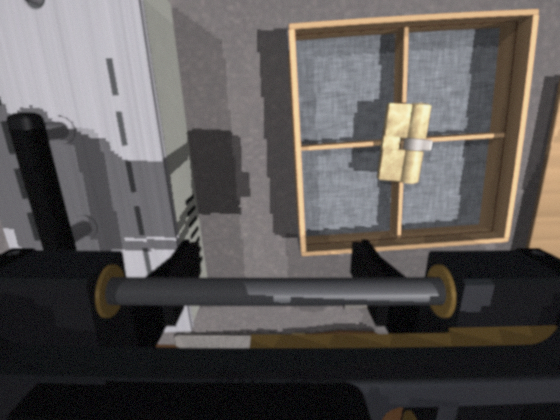

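>>> carry_out(
  increments="0 0 0 0 0 0.01 0.087; 0 0 0 0 0.003 0.01 0.087; 0 0 0 0 0.006 0.01 0.087; 0 0 0 0 0.009 0.01 0.087; 0 0 0 0 0.012 0.01 0.087",
)

```text
time: 3.38
ee_pos: [0.5722, 0.0194, 0.1107]
eef_rot: [0.71, 0.704, 0.0, 0.002]
ft_force: [0.4, -0.1, 0.5]
width: 0.0868
```

>>> carry_out(
  increments="0 0 0 0 0.002 0 0.087; 0 0 0 0 0.004 0 0.087; 0 0 0 0 0.006 0 0.087; 0 0 0 0 0.008 0 0.087; 0 0 0 0 0.01 0 0.087",
)

```text
time: 4.0
ee_pos: [0.5823, 0.0193, 0.1107]
eef_rot: [0.71, 0.704, 0.0, 0.002]
ft_force: [-0.6, 0.8, -0.4]
width: 0.0872
```

```bash
python3 -c "
from h import *
st();cam('side','s2');cam('scene','sc2')
for t in ['s2','sc2']:
    p,d,m=load(t);P=depthpts(m,d);
    ok=(P[...,0]>.55)&(P[...,0]<.62)&(P[...,1]>.03)&(P[...,1]<.22)&(P[...,2]>.09)&(P[...,2]<.14)
    q=P[ok];print(t,np.round(q[np.argsort(q[:,1])][::max(1,len(q)//12)],3).tolist())
a=cv2.imread('pics/sc2.png')[140:260,190:370];cv2.imwrite('pics/c3.png',cv2.resize(a,None,fx=4,fy=4))"
```

```text
t 4.0 p [0.5823 0.0193 0.1107] q [7.098e-01 7.044e-01 4.000e-04 2.200e-03] w 0.0872 f [-0.6  0.8 -0.4]
s2 [[0.569, 0.066, 0.11], [0.587, 0.069, 0.133], [0.573, 0.072, 0.129], [0.58, 0.072, 0.115], [0.589, 0.074, 0.131], [0.569, 0.075, 0.14], [0.587, 0.078, 0.123], [0.584, 0.118, 0.122], [0.584, 0.145, 0.12], [0.583, 0.166, 0.119], [0.581, 0.181, 0.116], [0.582, 0.196, 0.115], [0.581, 0.214, 0.117]]
sc2 [[0.577, 0.058, 0.138], [0.576, 0.061, 0.138], [0.591, 0.063, 0.126], [0.579, 0.064, 0.127], [0.573, 0.068, 0.133], [0.578, 0.072, 0.117], [0.589, 0.093, 0.122], [0.588, 0.111, 0.117], [0.59, 0.131, 0.115], [0.586, 0.152, 0.12], [0.588, 0.173, 0.117], [0.589, 0.188, 0.117], [0.587, 0.206, 0.117]]
```

View pics/c3.png

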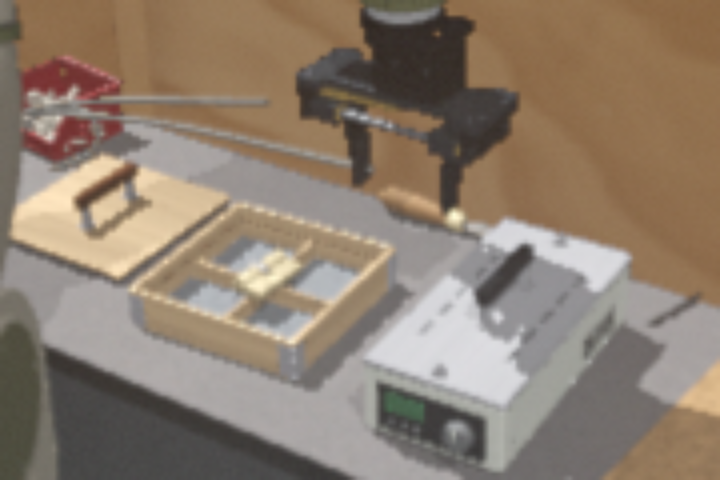

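>>> carry_out(
  increments="0 0 0 0 0.003 0 0.087; 0 0 0 0 0.006 0 0.087; 0 0 0 0 0.009 0 0.087; 0 0 0 0 0.012 0 0.087; 0 0 0 0 0.015 0 0.087",
)

```text
time: 4.72
ee_pos: [0.5976, 0.0192, 0.1107]
eef_rot: [0.71, 0.704, 0.0, 0.002]
ft_force: [0.6, -0.5, 0.2]
width: 0.0869
```

>>> carry_out(
  increments="0 0 0 0 0.003 0 0.087; 0 0 0 0 0.006 0 0.087; 0 0 0 0 0.009 0 0.087; 0 0 0 0 0.012 0 0.087; 0 0 0 0 0.015 0 0.087",
)

```text
time: 5.35
ee_pos: [0.6128, 0.0191, 0.1107]
eef_rot: [0.71, 0.704, 0.0, 0.002]
ft_force: [1.3, -0.5, -0.6]
width: 0.0866
```

```bash
python3 -c "
from h import *
st();cam('scene','sc3')
for t in ['sc3']:
    p,d,m=load(t);P=depthpts(m,d);
    ok=(P[...,0]>.55)&(P[...,0]<.64)&(P[...,1]>.03)&(P[...,1]<.22)&(P[...,2]>.09)&(P[...,2]<.14)
    q=P[ok];print(t,np.round(q[np.argsort(q[:,1])][::max(1,len(q)//20)],3).tolist())
a=cv2.imread('pics/sc3.png')[140:260,190:370];cv2.imwrite('pics/c4.png',cv2.resize(a,None,fx=4,fy=4))"
```

```text
t 5.35 p [0.6128 0.0191 0.1107] q [7.098e-01 7.044e-01 4.000e-04 2.300e-03] w 0.0866 f [ 1.3 -0.5 -0.6]
sc3 [[0.611, 0.059, 0.127], [0.614, 0.061, 0.12], [0.622, 0.062, 0.116], [0.604, 0.063, 0.129], [0.611, 0.063, 0.121], [0.612, 0.064, 0.124], [0.601, 0.065, 0.125], [0.605, 0.068, 0.118], [0.589, 0.071, 0.121], [0.589, 0.08, 0.118], [0.587, 0.087, 0.125], [0.585, 0.1, 0.122], [0.588, 0.111, 0.118], [0.584, 0.127, 0.12], [0.59, 0.141, 0.117], [0.586, 0.152, 0.116], [0.593, 0.166, 0.117], [0.592, 0.176, 0.111], [0.588, 0.187, 0.118], [0.582, 0.197, 0.118], [0.591, 0.214, 0.114]]
```

View pics/c4.png

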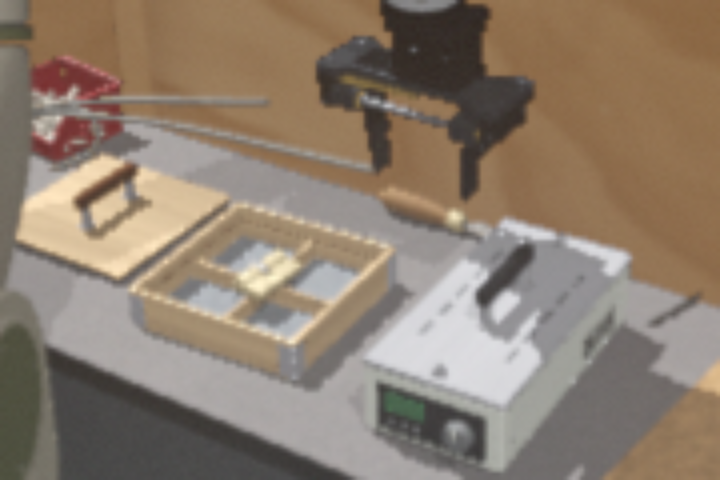

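```bash
cat >> h.py <<'E'
def axis(pts):
    q=pts[np.isfinite(pts[:,0])][:,:2]; c=q.mean(0); w,V=np.linalg.eigh(np.cov((q-c).T)); a=np.degrees(np.arctan2(V[1,1],V[0,1])); 
    return (a+90)%180-90
def big(mask):
    mask=mask.astype(np.uint8)
    n,l,s,c=cv2.connectedComponentsWithStats(mask); k=1+np.argmax(s[1:,4]); return l==k
def rr(pts):
    q=pts[np.isfinite(pts[:,0])]
    c,sz,a=cv2.minAreaRect(np.float32(q[:,:2]*1000)); return np.round(c,1),np.round(sz,1),round(a,2),'z',round(float(np.median(q[:,2])),4),'n',len(q)
E
python3 - <<'E'
from h import *
for t in ['w1','w2']:
    p,d,m=load(t); P=depthpts(m,d); X,Y,Z=P[...,0],P[...,1],P[...,2]
    hsv=cv2.cvtColor(p,cv2.COLOR_BGR2HSV); v,u=np.mgrid[:420,:560]; roi=v<245
    print(t)
    if t=='w1':
        mk=big(roi&(abs(Z-.0765)<.006)&(u<190)); print('cover',rr(P[mk]))
        mk=roi&(Z>.1)&(u<190)&(Z<.13); print('chandle',rr(P[mk]),axis(P[mk]))
        wood=(hsv[...,0]>8)&(hsv[...,0]<25)&(hsv[...,1]>60)&(hsv[...,2]>110)
        mk=big(roi&wood&(u>328)&(u<450)&(abs(Z-.013)<.007)); print('lid',rr(P[mk]))
        mk=roi&(Z>.04)&(Z<.07)&(u>370)&(u<410)&(v>165)&(v<222)&(hsv[...,2]<110); print('lh',rr(P[mk]),axis(P[mk]))
    mk=big(roi&(abs(Z-.041)<.006)&(Y>.0)&(Y<.25)&((abs(X-.505)>.07)|(abs(Y-.125)>.07))); print('rim',rr(P[mk]))
    mk=roi&(Z>.03)&(Z<.06)&(abs(X-.505)<.045)&(abs(Y-.125)<.04); 
    mk=big(mk);print('cyl',rr(P[mk]),axis(P[mk]))
E
```

```text
w1
cover (array([ 505.2, -120.1]), array([222. , 131.2]), 2.75, 'z', 0.0773, 'n', 9644)
chandle (array([ 522.1, -118. ]), array([89.4, 15. ]), 2.7, 'z', 0.1141, 'n', 694) 2.7597174452191666
lid (array([515.2, 353.7]), array([141.6, 181.1]), 1.86, 'z', 0.0138, 'n', 6673)
lh (array([530.7, 351.9]), array([80.2, 11.3]), 1.45, 'z', 0.0511, 'n', 341) 0.6073942189639752
rim (array([501.1, 126.1]), array([181.4, 181.2]), 3.87, 'z', 0.0408, 'n', 1130)
cyl (array([502.4, 124.6]), array([36.8, 62.7]), 88.34, 'z', 0.0375, 'n', 682) -3.378511561520668
w2
rim (array([501.5, 125.7]), array([180.1, 182.8]), 3.72, 'z', 0.0405, 'n', 6028)
cyl (array([502.1, 124.1]), array([37.1, 63. ]), 85.83, 'z', 0.0373, 'n', 3361) -3.960540031228561
```

```bash
python3 -c "
from h import *
plan([.522,-.118,.18],92.75)
plan([.522,-.118,.106],92.75)"
```

```text
total shift [-0.1379 -0.0898 -0.0505] rot [ 0.23  0.16 -3.19] rows 3
0.1 0.1 -1.1 -0.0460 -0.0299 -0.0168 0.087; 0.2 0.1 -2.1 -0.0920 -0.0599 -0.0337 0.087; 0.2 0.2 -3.2 -0.1379 -0.0898 -0.0505 0.087; 0.2 0.2 -3.2 -0.1379 -0.0898 -0.0505 0.087; 0.2 0.2 -3.2 -0.1379 -0.0898 -0.0505 0.087
total shift [-0.1377 -0.0901  0.0235] rot [ 0.23  0.16 -3.19] rows 3
0.1 0.1 -1.1 -0.0459 -0.0300 0.0078 0.087; 0.2 0.1 -2.1 -0.0918 -0.0601 0.0157 0.087; 0.2 0.2 -3.2 -0.1377 -0.0901 0.0235 0.087; 0.2 0.2 -3.2 -0.1377 -0.0901 0.0235 0.087; 0.2 0.2 -3.2 -0.1377 -0.0901 0.0235 0.087
```

>>> carry_out(
  increments="0 0 0 0 0 -0.05 0.06; 0.1 0.1 -1 -0.05 -0.02 -0.06 0.06; 0.2 0.2 -2.2 -0.1 -0.06 -0.06 0.06; 0.2 0.2 -3.2 -0.138 -0.09 -0.05 0.06; 0.2 0.2 -3.2 -0.138 -0.09 -0.045 0.06",
)

```text
time: 6.02
ee_pos: [0.5196, -0.1218, 0.1559]
eef_rot: [0.692, 0.722, 0.0, -0.0]
ft_force: [0.8, 0.7, 0.8]
width: 0.0606
```

Run:
```python
from h import *
st();cam('wrist','w3')
p,d,m=load('w3');P=depthpts(m,d);Z=P[...,2]
v,u=np.mgrid[:420,:560]
mk=(Z>.098)&(Z<.125)&(v<300)&(abs(P[...,1]+.118)<.05)&(P[...,0]<.56);print(rr(P[mk]),axis(P[mk]))
plan([.522,-.118,.106],92.75,w=.05)
```

```text
t 6.03 p [ 0.5196 -0.1218  0.1559] q [ 6.920e-01  7.219e-01  4.000e-04 -1.000e-04] w 0.0606 f [0.8 0.7 0.8]
(array([ 517. , -119.2]), array([80.8, 14. ]), 2.98, 'z', 0.1145, 'n', 2119) 3.1499307224781603
total shift [0.0012 0.0012 0.068 ] rot [ 0.02 -0.07 -0.16] rows 2
0.0 -0.0 -0.1 0.0006 0.0006 0.0340 0.05; 0.0 -0.1 -0.2 0.0012 0.0012 0.0680 0.05; 0.0 -0.1 -0.2 0.0012 0.0012 0.0680 0.05; 0.0 -0.1 -0.2 0.0012 0.0012 0.0680 0.05; 0.0 -0.1 -0.2 0.0012 0.0012 0.0680 0.05
```

View pics/w3.png

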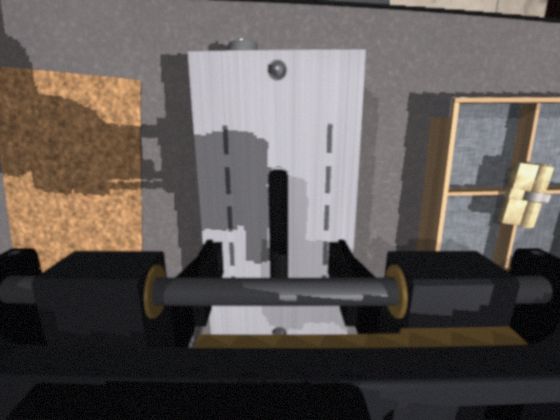

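>>> carry_out(
  increments="0 0 0 0.001 0.001 0.02 0.06; 0 0 0 0.001 0.001 0.04 0.06; 0 0 0 0.001 0.001 0.06 0.06; 0 0 0 0.001 0.001 0.068 0.06; 0 0 0 0.001 0.001 0.068 0.03",
  squeeze=40,
)

```text
time: 6.7
ee_pos: [0.522, -0.1176, 0.0871]
eef_rot: [0.691, 0.723, 0.0, -0.001]
ft_force: [0.2, 0.1, -0.3]
width: 0.0558
```

>>> carry_out(
  increments="0 0 0 0 0 0 0.01; 0 0 0 0 0 0 0.0; 0 0 0 0 0 0 0.0; 0 0 0 0 0 0 0; 0 0 0 0 0 0 0",
)

```text
time: 7.32
ee_pos: [0.5221, -0.1179, 0.0873]
eef_rot: [0.691, 0.723, 0.0, -0.0]
ft_force: [-0.1, -0.6, 1.2]
width: 0.0137
```

Run:
```python
from h import *
st()
p,d,m=load('w3')
a=on_plane(m,278.,69.,.086);b=on_plane(m,279.,332.,.086);print(a,b,(a+b)/2,np.linalg.norm(a-b),np.degrees(np.arctan2(b[1]-a[1],b[0]-a[0])))
```

```text
t 7.33 p [ 0.5221 -0.1179  0.0873] q [ 6.907e-01  7.231e-01  3.000e-04 -4.000e-04] w 0.0137 f [-0.1 -0.6  1.2]
[ 0.40926035 -0.12415851  0.086     ] [ 0.6268811 -0.1134188  0.086    ] [ 0.51807072 -0.11878865  0.086     ] 0.21788559385230422 2.8252876500078172
```

>>> carry_out(
  increments="0 0 0 0 0 -0.008 0; 0 0 0 0 0 -0.02 0; 0 0 0 0 0 -0.035 0; 0 0 0 0 0 -0.05 0; 0 0 0 0 0 -0.06 0",
)

```text
time: 7.95
ee_pos: [0.5225, -0.118, 0.1488]
eef_rot: [0.691, 0.723, 0.001, 0.0]
ft_force: [0.5, 0.3, -4.3]
width: 0.0136
```

Run:
```python
from h import *
st()
plan([.53,-.34,.165],90,w=0,step=.05)
```

```text
t 7.95 p [ 0.5225 -0.118   0.1488] q [6.907e-01 7.231e-01 8.000e-04 1.000e-04] w 0.0136 f [ 0.5  0.3 -4.3]
total shift [-0.2221 -0.0027  0.0022] rot [ 0.07 -0.06  2.63] rows 5
0.0 -0.0 0.5 -0.0444 -0.0005 0.0004 0; 0.0 -0.0 1.1 -0.0888 -0.0011 0.0009 0; 0.0 -0.0 1.6 -0.1333 -0.0016 0.0013 0; 0.1 -0.0 2.1 -0.1777 -0.0022 0.0018 0; 0.1 -0.1 2.6 -0.2221 -0.0027 0.0022 0
```

>>> carry_out(
  increments="0 0 0 -0.03 0 0 0; 0 0 0 -0.075 0 0 0; 0 0 0 -0.125 0 0 0; 0 0 0 -0.175 0 0 0; 0 0 0 -0.222 0 0 0",
)

```text
time: 8.57
ee_pos: [0.5327, -0.3412, 0.1489]
eef_rot: [0.691, 0.723, 0.001, 0.0]
ft_force: [-0.3, -0.2, -3.9]
width: 0.0131
```

Run:
```python
from h import *
st()
cam('scene','sc4'); cam('wrist','w4')
a=cv2.imread('pics/sc4.png')[140:330,240:480];cv2.imwrite('pics/c5.png',cv2.resize(a,None,fx=3,fy=3))
```

```text
t 8.57 p [ 0.5327 -0.3412  0.1489] q [6.906e-01 7.233e-01 9.000e-04 1.000e-04] w 0.0131 f [-0.3 -0.2 -3.9]
```

View pics/c5.png

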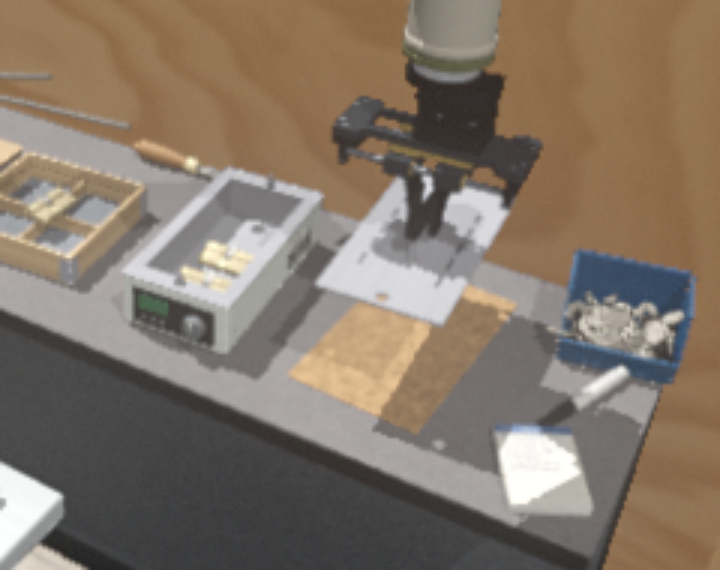

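View pics/w4.png

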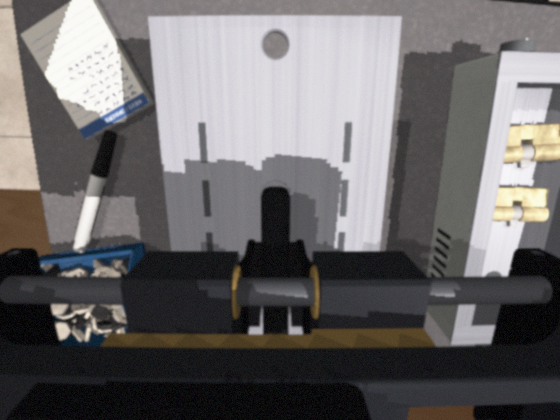

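>>> carry_out(
  increments="0 0 0 0 0 0.04 0; 0 0 0 0 0 0.085 0; 0 0 0 0 0 0.115 0; 0 0 0 0 0 0.125 0; 0 0 0 0 0 0.129 0",
)

```text
time: 9.3
ee_pos: [0.5309, -0.3464, 0.0203]
eef_rot: [0.693, 0.721, -0.001, 0.001]
ft_force: [-0.3, -0.5, -2.3]
width: 0.0133
```

>>> carry_out(
  increments="0 0 0 0 0 0.001 0; 0 0 0 0 0 0.002 0; 0 0 0 0 0 0.002 0; 0 0 0 0 0 0.002 0; 0 0 0 0 0 0.002 0.05",
)

```text
time: 9.93
ee_pos: [0.5312, -0.3466, 0.0188]
eef_rot: [0.693, 0.721, -0.001, 0.002]
ft_force: [0.4, 0.5, -0.2]
width: 0.0178
```

>>> carry_out(
  increments="0 0 0 0 0 0 0.05; 0 0 0 0 0 -0.01 0.06; 0 0 0 0 0 -0.05 0.06; 0 0 0 0 0 -0.1 0.087; 0 0 0 0 0 -0.15 0.087",
)

```text
time: 10.55
ee_pos: [0.5309, -0.3463, 0.1713]
eef_rot: [0.693, 0.721, -0.001, 0.002]
ft_force: [1.6, -0.7, 0.5]
width: 0.0652
```

Run:
```python
from h import *
st()
plan([.48,-.118,.20],92.75)
```

```text
t 10.55 p [ 0.5309 -0.3463  0.1713] q [ 6.931e-01  7.208e-01 -7.000e-04  2.000e-03] w 0.0652 f [ 1.6 -0.7  0.5]
total shift [ 0.23   -0.0419 -0.011 ] rot [ 0.1   0.22 -0.5 ] rows 4
0.0 0.1 -0.1 0.0575 -0.0105 -0.0027 0.087; 0.0 0.1 -0.3 0.1150 -0.0210 -0.0055 0.087; 0.1 0.2 -0.4 0.1725 -0.0314 -0.0082 0.087; 0.1 0.2 -0.5 0.2300 -0.0419 -0.0110 0.087; 0.1 0.2 -0.5 0.2300 -0.0419 -0.0110 0.087
```

>>> carry_out(
  increments="0 0 0 0.057 -0.01 -0.02 0.087; 0 0 0 0.115 -0.02 -0.04 0.087; 0 0 0 0.172 -0.03 -0.06 0.087; 0 0 0 0.22 -0.04 -0.08 0.087; 0 0 0 0.23 -0.04 -0.08 0.087",
)

```text
time: 11.18
ee_pos: [0.4822, -0.1149, 0.2527]
eef_rot: [0.692, 0.722, 0.001, 0.003]
ft_force: [0.5, -0.2, 0.5]
width: 0.0867
```

Run:
```python
from h import *
st();cam('wrist','w5')
```

```text
t 11.18 p [ 0.4822 -0.1149  0.2527] q [0.6916 0.7223 0.0013 0.0029] w 0.0867 f [ 0.5 -0.2  0.5]
```

View pics/w5.png

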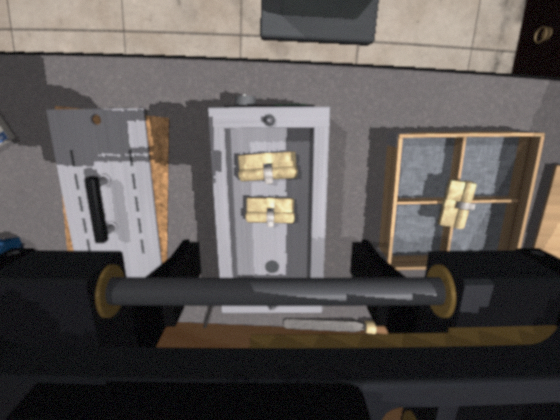

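Run:
```python
from h import *
print(np.round(r.read_state()['joint_positions'],3))
p,d,m=load('w5');P=depthpts(m,d);Z=P[...,2];hsv=cv2.cvtColor(p,cv2.COLOR_BGR2HSV)
v,u=np.mgrid[:420,:560]
brass=(hsv[...,0]>15)&(hsv[...,0]<35)&(hsv[...,1]>40)&(hsv[...,2]>120)
for nm,r0,r1,c0,c1,zl,zh in [('A',145,187,230,305,.028,.06),('B',190,230,240,300,.028,.06),('D',170,235,435,485,.03,.06)]:
    mk=(v>r0)&(v<r1)&(u>c0)&(u<c1)&(Z>zl)&(Z<zh); mk=big(mk)
    c,sz,a=cv2.minAreaRect(np.float32(np.argwhere(mk)[:,::-1])); 
    print(nm,rr(P[mk]),axis(P[mk]), np.percentile(Z[mk],[5,95]).round(4))
a=cv2.imread('pics/w5.png')[80:300,180:360];cv2.imwrite('pics/c6.png',cv2.resize(a,None,fx=3.3,fy=2.7))
```

```text
[-3.880e-01  5.000e-03  5.380e-01  1.779e+00 -1.000e-03  1.353e+00
  1.763e+00]
A (array([ 466.7, -125.2]), array([37.7, 72.5]), 6.44, 'z', 0.0375, 'n', 1532) -83.51343949448972 [0.0345 0.0422]
B (array([ 523.4, -120. ]), array([37.1, 62.4]), 1.86, 'z', 0.0374, 'n', 1206) -88.52275812522203 [0.0343 0.0422]
D (array([502.2, 123.5]), array([37.2, 63.6]), 87.57, 'z', 0.0369, 'n', 1265) -3.4031229607727482 [0.033 0.042]
```

View pics/c6.png

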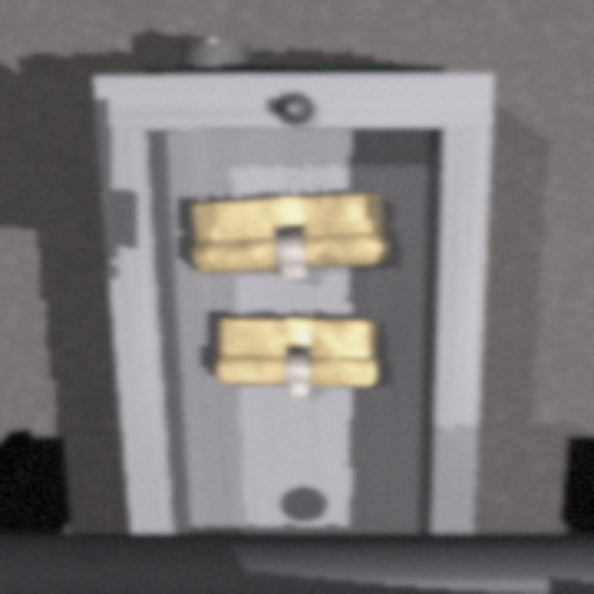

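Run:
```python
from h import *
plan([.463,-.125,.15],6.5,grasp=False)
```

```text
total shift [-0.0087 -0.02    0.1016] rot [ 3.200e-01 -7.000e-02  8.594e+01] rows 9
0.0 -0.0 9.5 -0.0010 -0.0022 0.0113 0.087; 0.1 -0.0 19.1 -0.0019 -0.0045 0.0226 0.087; 0.1 -0.0 28.6 -0.0029 -0.0067 0.0339 0.087; 0.1 -0.0 38.2 -0.0039 -0.0089 0.0452 0.087; 0.2 -0.0 47.7 -0.0048 -0.0111 0.0564 0.087
```

>>> carry_out(
  increments="0.1 0 10 -0.002 -0.004 0.01 0.06; 0.2 0 20 -0.004 -0.008 0.02 0.06; 0.3 0 30 -0.006 -0.012 0.03 0.06; 0.3 0 40 -0.009 -0.016 0.03 0.055; 0.3 0 50 -0.009 -0.02 0.03 0.05",
)

```text
time: 11.85
ee_pos: [0.4622, -0.1273, 0.2211]
eef_rot: [0.934, 0.358, -0.001, 0.0]
ft_force: [-0.4, 0.6, 0.3]
width: 0.0529
```

>>> carry_out(
  increments="0 0 10 0 0 0.01 0.05; 0 0 20 0 0 0.02 0.05; 0 0 30 0 0 0.03 0.05; 0 0 36 0 0 0.04 0.05; 0 0 36 0 0 0.07 0.05",
)

```text
time: 12.48
ee_pos: [0.4628, -0.1293, 0.1514]
eef_rot: [0.999, 0.05, 0.0, 0.001]
ft_force: [0.3, -0.7, -0.8]
width: 0.0499
```

Run:
```python
from h import *
st();cam('wrist','w6')
plan([.463,-.125,.026],6.5,grasp=False)
p,d,m=load('w6');P=depthpts(m,d);Z=P[...,2]
v,u=np.mgrid[:420,:560]
mk=(Z>.028)&(Z<.05)&(v<260)&(abs(P[...,1]+.12)<.045)&(P[...,0]<.62)&(P[...,0]>.42)
n,l,s,c=cv2.connectedComponentsWithStats(mk.astype(np.uint8))
for k in range(1,n):
    if s[k,4]>300: print(rr(P[l==k]),axis(P[l==k]))
```

```text
t 12.47 p [ 0.4628 -0.1293  0.1514] q [9.988e-01 4.970e-02 4.000e-04 9.000e-04] w 0.0499 f [ 0.3 -0.7 -0.8]
total shift [ 0.0037 -0.0037  0.1211] rot [ 0.07  0.3  -0.72] rows 3
0.0 0.1 -0.2 0.0012 -0.0012 0.0404 0.087; 0.0 0.2 -0.5 0.0024 -0.0025 0.0807 0.087; 0.1 0.3 -0.7 0.0037 -0.0037 0.1211 0.087; 0.1 0.3 -0.7 0.0037 -0.0037 0.1211 0.087; 0.1 0.3 -0.7 0.0037 -0.0037 0.1211 0.087
(array([ 467.4, -125. ]), array([38. , 72.4]), 6.35, 'z', 0.0376, 'n', 2659) -83.90956038723172
(array([ 523.7, -120.1]), array([36.7, 62.9]), 1.12, 'z', 0.0375, 'n', 2249) -89.27774381569043
```

View pics/w6.png

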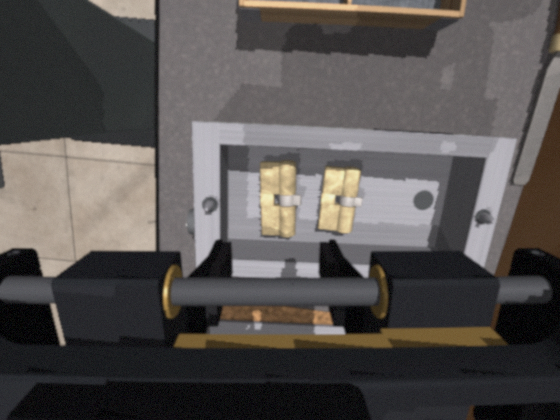

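>>> carry_out(
  increments="0 0.3 -0.7 0.002 -0.002 0.03 0.05; 0 0.3 -0.7 0.004 -0.004 0.06 0.05; 0 0.3 -0.7 0.004 -0.004 0.09 0.05; 0 0.3 -0.7 0.004 -0.004 0.1 0.05; 0 0.3 -0.7 0.004 -0.004 0.1 0.05",
)

```text
time: 13.15
ee_pos: [0.4632, -0.1254, 0.0472]
eef_rot: [0.998, 0.056, -0.0, 0.001]
ft_force: [0.4, -0.9, 0.8]
width: 0.0501
```

Run:
```python
from h import *
st();plan([.464,-.125,.027],6.5,grasp=False)
```

```text
t 13.15 p [ 0.4632 -0.1254  0.0472] q [ 9.984e-01  5.610e-02 -4.000e-04  8.000e-04] w 0.0501 f [ 0.4 -0.9  0.8]
total shift [ 0.0008 -0.0003  0.0202] rot [ 0.09  0.06 -0.07] rows 1
0.1 0.1 -0.1 0.0008 -0.0003 0.0202 0.087; 0.1 0.1 -0.1 0.0008 -0.0003 0.0202 0.087; 0.1 0.1 -0.1 0.0008 -0.0003 0.0202 0.087; 0.1 0.1 -0.1 0.0008 -0.0003 0.0202 0.087; 0.1 0.1 -0.1 0.0008 -0.0003 0.0202 0.087
```

>>> carry_out(
  increments="0 0 0 0.001 0 0.004 0.05; 0 0 0 0.001 0 0.008 0.05; 0 0 0 0.001 0 0.012 0.05; 0 0 0 0.001 0 0.017 0.05; 0 0 0 0.001 0 0.02 0.05",
)

```text
time: 13.78
ee_pos: [0.464, -0.1253, 0.0268]
eef_rot: [0.998, 0.056, -0.001, 0.001]
ft_force: [0.3, -0.7, -0.1]
width: 0.0501
```

>>> carry_out(
  increments="0 0 0 0 0 0 0.03; 0 0 0 0 0 0 0.02; 0 0 0 0 0 0 0.02; 0 0 0 0 0 0 0.02; 0 0 0 0 0 0 0.02",
  squeeze=30,
)

```text
time: 14.4
ee_pos: [0.4642, -0.1253, 0.027]
eef_rot: [0.998, 0.056, -0.0, 0.001]
ft_force: [-0.5, 0.4, 1.3]
width: 0.0315
```

>>> carry_out(
  increments="0 0 0 0 0 -0.01 0.02; 0 0 0 0 0 -0.035 0.02; 0 0 0 0 0 -0.065 0.02; 0 0 0 0 0 -0.09 0.02; 0 0 0 0 0 -0.1 0.02",
)

```text
time: 15.02
ee_pos: [0.4649, -0.1253, 0.1286]
eef_rot: [0.998, 0.056, 0.001, 0.001]
ft_force: [-0.3, -0.2, -1.9]
width: 0.0319
```

Run:
```python
from h import *
st()
b=R.from_euler('z',3.8,degrees=True)
C=np.array([.5013,.1258,0])
for c in [(-43.5,-43.5),(43.5,-43.5),(-43.5,43.5),(43.5,43.5)]: print(c,(C+b.apply([c[0]/1000,c[1]/1000,0])).round(4))
cam('wrist','w7')
t=C+b.apply([-.0435,-.0435,0]); plan([t[0],t[1],.12],3.8,grasp=False,w=.02,step=.05)
```

```text
t 15.03 p [ 0.4649 -0.1253  0.1286] q [9.984e-01 5.600e-02 7.000e-04 8.000e-04] w 0.0319 f [-0.3 -0.2 -1.9]
(-43.5, -43.5) [0.4608 0.0795 0.    ]
(43.5, -43.5) [0.5476 0.0853 0.    ]
(-43.5, 43.5) [0.455  0.1663 0.    ]
(43.5, 43.5) [0.5418 0.1721 0.    ]
total shift [ 0.0186 -0.204   0.0087] rot [ 0.09 -0.09  2.62] rows 5
0.0 -0.0 0.5 0.0037 -0.0408 0.0017 0.02; 0.0 -0.0 1.0 0.0074 -0.0816 0.0035 0.02; 0.1 -0.1 1.6 0.0112 -0.1224 0.0052 0.02; 0.1 -0.1 2.1 0.0149 -0.1632 0.0069 0.02; 0.1 -0.1 2.6 0.0186 -0.2040 0.0087 0.02
```

View pics/w7.png

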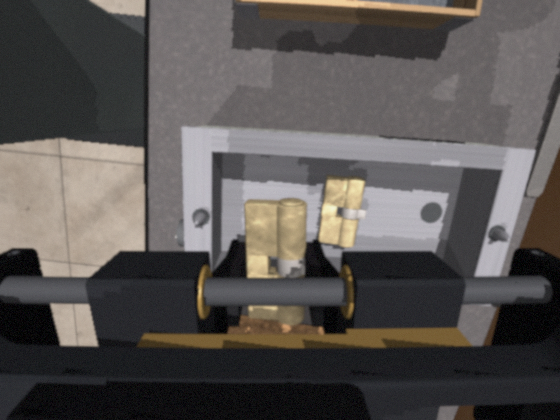

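>>> carry_out(
  increments="0 0 0 0 -0.04 0 0.02; 0 0 0 0.004 -0.08 0.003 0.02; 0 0 -0.5 0.008 -0.12 0.005 0.02; 0 0 -1 0.012 -0.16 0.005 0.02; 0 0 -1.5 0.014 -0.2 0.005 0.02",
)

```text
time: 15.7
ee_pos: [0.456, 0.0762, 0.1228]
eef_rot: [0.998, 0.069, 0.0, 0.001]
ft_force: [0.8, 0.8, -1.6]
width: 0.032
```

Run:
```python
from h import *
st()
cam('wrist','w8')
plan([.457,.0755,.06],8,grasp=False,w=.02,step=.05)
```

```text
t 15.7 p [0.456  0.0762 0.1228] q [9.976e-01 6.920e-02 2.000e-04 1.000e-03] w 0.032 f [ 0.8  0.8 -1.6]
total shift [0.0007 0.0065 0.0628] rot [ 0.01 -0.01  0.27] rows 2
0.0 -0.0 0.1 0.0004 0.0032 0.0314 0.02; 0.0 -0.0 0.3 0.0007 0.0065 0.0628 0.02; 0.0 -0.0 0.3 0.0007 0.0065 0.0628 0.02; 0.0 -0.0 0.3 0.0007 0.0065 0.0628 0.02; 0.0 -0.0 0.3 0.0007 0.0065 0.0628 0.02
```

View pics/w8.png

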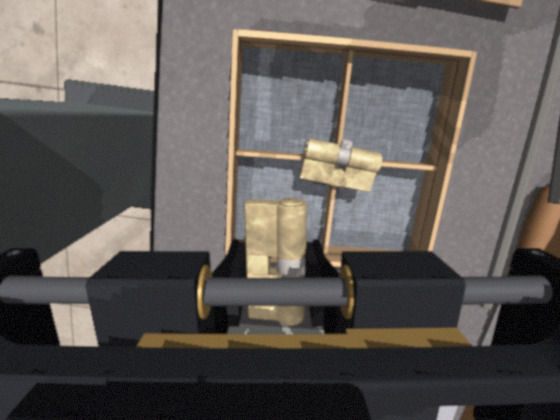

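Run:
```python
from h import *
st()
plan([.457,.0755,.06],8,grasp=False,w=.02,step=.05)
p,d,m=load('w8');P=depthpts(m,d);Z=P[...,2]
v,u=np.mgrid[:420,:560]
mk=(Z>.03)&(Z<.05)&(v<260)&(abs(P[...,0]-.5)<.045)&(abs(P[...,1]-.124)<.04)&(v<200)&(v>130)&(u>295)&(u<390); print(rr(P[big(mk)]),axis(P[big(mk)]))
mk=(Z>.115)&(Z<.16)&(v<250)&(u>235)&(u<315); q=P[big(mk)];print(rr(q),q.min(0),q.max(0))
```

```text
t 15.75 p [0.4553 0.0818 0.1228] q [9.974e-01 7.210e-02 1.000e-04 0.000e+00] w 0.0318 f [-0.4  6.3 -1.6]
total shift [0.0007 0.0065 0.0628] rot [ 0.01 -0.01  0.27] rows 2
0.0 -0.0 0.1 0.0004 0.0032 0.0314 0.02; 0.0 -0.0 0.3 0.0007 0.0065 0.0628 0.02; 0.0 -0.0 0.3 0.0007 0.0065 0.0628 0.02; 0.0 -0.0 0.3 0.0007 0.0065 0.0628 0.02; 0.0 -0.0 0.3 0.0007 0.0065 0.0628 0.02
(array([502.7, 125. ]), array([38.4, 62.3]), 86.78, 'z', 0.0377, 'n', 3051) -3.5967269855644872
(array([452.1,  98.2]), array([44.2, 27.2]), 10.42, 'z', 0.133, 'n', 3277) [0.43213568 0.08205811 0.12159973] [0.47594761 0.11407412 0.13992654]
```

>>> carry_out(
  increments="0 0 0.3 0.001 0.006 0 0.02; 0 0 0.3 0.001 0.0065 0.02 0.02; 0 0 0.3 0.001 0.0065 0.04 0.02; 0 0 0.3 0.001 0.0065 0.06 0.02; 0 0 0.3 0.001 0.0065 0.06 0.02",
)

```text
time: 16.38
ee_pos: [0.4561, 0.0739, 0.0613]
eef_rot: [0.998, 0.069, -0.001, 0.001]
ft_force: [0.5, 0.7, -0.7]
width: 0.0315
```

Run:
```python
from h import *
st()
plan([.457,.0755,.008],8,grasp=False,w=.02,step=.05)
```

```text
t 16.38 p [0.4561 0.0739 0.0613] q [ 9.976e-01  6.860e-02 -1.500e-03  8.000e-04] w 0.0315 f [ 0.5  0.7 -0.7]
total shift [ 0.0013 -0.0016  0.0533] rot [ 0.08  0.18 -0.13] rows 2
0.0 0.1 -0.1 0.0006 -0.0008 0.0267 0.02; 0.1 0.2 -0.1 0.0013 -0.0016 0.0533 0.02; 0.1 0.2 -0.1 0.0013 -0.0016 0.0533 0.02; 0.1 0.2 -0.1 0.0013 -0.0016 0.0533 0.02; 0.1 0.2 -0.1 0.0013 -0.0016 0.0533 0.02
```

>>> carry_out(
  increments="0 0.2 0 0.001 -0.001 0.02 0.02; 0 0.2 0 0.001 -0.001 0.035 0.02; 0 0.2 0 0.001 -0.001 0.045 0.02; 0 0.2 0 0.001 -0.001 0.05 0.02; 0 0.2 0 0.001 -0.001 0.053 0.02",
)

```text
time: 17.0
ee_pos: [0.457, 0.0749, 0.0083]
eef_rot: [0.998, 0.069, 0.0, 0.001]
ft_force: [-0.4, 0.8, -2.2]
width: 0.0319
```

>>> carry_out(
  increments="0 0 0 0 0 0.001 0.02; 0 0 0 0 0 0.001 0.02; 0 0 0 0 0 0.001 0.038; 0 0 0 0 0 0.001 0.042; 0 0 0 0 0 0.001 0.042",
)

```text
time: 17.62
ee_pos: [0.4571, 0.0749, 0.0075]
eef_rot: [0.998, 0.069, 0.0, 0.001]
ft_force: [-0.5, -0.3, -0.6]
width: 0.0413
```

>>> carry_out(
  increments="0 0 0 0 0 -0.01 0.045; 0 0 0 0 0 -0.04 0.05; 0 0 0 0 0 -0.08 0.05; 0 0 0 0 0 -0.11 0.05; 0 0 0 0 0 -0.12 0.05",
)

```text
time: 18.25
ee_pos: [0.458, 0.0753, 0.1297]
eef_rot: [0.998, 0.069, 0.002, -0.0]
ft_force: [0.1, 1.3, -0.1]
width: 0.0496
```

Run:
```python
from h import *
st(); cam('wrist','w9')
plan([.5025,.1235,.14],86.5,grasp=False,w=.05,step=.05)
```

```text
t 18.25 p [0.458  0.0753 0.1297] q [ 0.9976  0.0686  0.0021 -0.    ] w 0.0496 f [ 0.1  1.3 -0.1]
total shift [ 0.0508 -0.0416 -0.0102] rot [  0.17  -0.18 -78.64] rows 8
0.0 -0.0 -9.8 0.0063 -0.0052 -0.0013 0.05; 0.0 -0.0 -19.7 0.0127 -0.0104 -0.0025 0.05; 0.1 -0.1 -29.5 0.0190 -0.0156 -0.0038 0.05; 0.1 -0.1 -39.3 0.0254 -0.0208 -0.0051 0.05; 0.1 -0.1 -49.2 0.0317 -0.0260 -0.0063 0.05
```

View pics/w9.png

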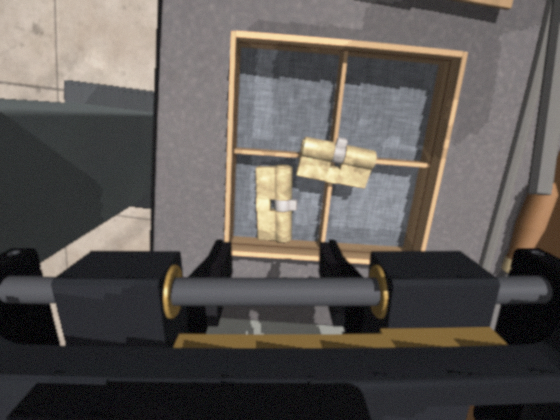

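>>> carry_out(
  increments="0 0 -10 0.01 -0.008 -0.005 0.05; 0 0 -20 0.02 -0.016 -0.01 0.05; 0 0 -30 0.03 -0.024 -0.01 0.05; 0 0 -40 0.04 -0.033 -0.01 0.05; 0 0 -50 0.05 -0.042 -0.01 0.05",
)

```text
time: 18.92
ee_pos: [0.5013, 0.1239, 0.1385]
eef_rot: [0.874, 0.486, 0.001, 0.001]
ft_force: [0.1, 0.8, 0.3]
width: 0.0497
```

>>> carry_out(
  increments="0 0 -10 0 0 0 0.05; 0 0 -20 0 0 0 0.05; 0 0 -28.5 0 0 0 0.05; 0 0 -28.5 0 0 0 0.05; 0 0 -28.5 0 0 0 0.05",
)

```text
time: 19.55
ee_pos: [0.501, 0.1238, 0.1379]
eef_rot: [0.728, 0.685, 0.0, 0.001]
ft_force: [-0.3, -0.6, -0.8]
width: 0.05
```

Run:
```python
from h import *
st(); cam('wrist','w10')
p,d,m=load('w10');P=depthpts(m,d);Z=P[...,2]
v,u=np.mgrid[:420,:560]
mk=(Z>.030)&(Z<.05)&(v<242)&(abs(P[...,0]-.5)<.05)&(abs(P[...,1]-.124)<.03); q=P[big(mk)];print(rr(q),axis(q))
plan([.5025,.123,.0265],86.5,grasp=False,w=.05,step=.05)
```

```text
t 19.55 p [0.501  0.1238 0.1379] q [7.284e-01 6.852e-01 1.000e-04 8.000e-04] w 0.05 f [-0.3 -0.6 -0.8]
(array([501.9, 125.3]), array([38.2, 61.5]), 87.82, 'z', 0.0374, 'n', 2459) -3.7260417995222497
total shift [-0.0006  0.0013  0.1116] rot [0.09 0.05 0.03] rows 3
0.0 0.0 0.0 -0.0002 0.0004 0.0372 0.05; 0.1 0.0 0.0 -0.0004 0.0009 0.0744 0.05; 0.1 0.0 0.0 -0.0006 0.0013 0.1116 0.05; 0.1 0.0 0.0 -0.0006 0.0013 0.1116 0.05; 0.1 0.0 0.0 -0.0006 0.0013 0.1116 0.05
```

View pics/w10.png

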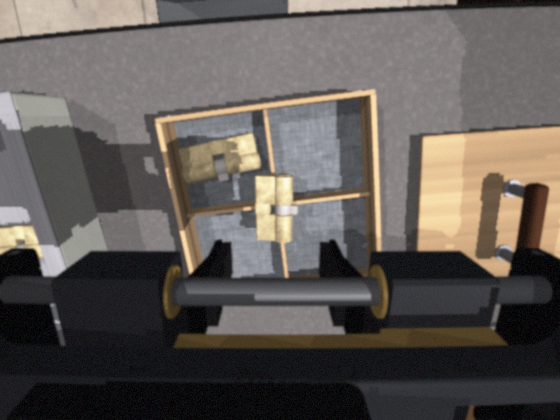

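>>> carry_out(
  increments="0 0 0 -0.001 0.001 0.04 0.05; 0 0 0 -0.001 0.001 0.08 0.05; 0 0 0 -0.001 0.001 0.1 0.05; 0 0 0 -0.001 0.001 0.108 0.05; 0 0 0 -0.001 0.001 0.111 0.05",
)

```text
time: 20.23
ee_pos: [0.5024, 0.1227, 0.0272]
eef_rot: [0.728, 0.685, 0.0, 0.001]
ft_force: [0.9, -0.9, 1.0]
width: 0.0497
```

>>> carry_out(
  increments="0 0 0 0 0 0 0.03; 0 0 0 0 0 0 0.02; 0 0 0 0 0 0 0.02; 0 0 0 0 0 0 0.02; 0 0 0 0 0 0 0.02",
)

```text
time: 20.85
ee_pos: [0.5029, 0.1229, 0.0278]
eef_rot: [0.728, 0.685, 0.001, 0.001]
ft_force: [-0.8, -1.2, 5.8]
width: 0.0319
```

>>> carry_out(
  increments="0 0 0 0 0 -0.01 0.02; 0 0 0 0 0 -0.025 0.02; 0 0 0 0 0 -0.04 0.02; 0 0 0 0 0 -0.05 0.02; 0 0 0 0 0 -0.05 0.02",
)

```text
time: 21.48
ee_pos: [0.5033, 0.1231, 0.0788]
eef_rot: [0.728, 0.685, 0.002, 0.001]
ft_force: [-0.7, 0.1, -1.6]
width: 0.0316
```

Run:
```python
from h import *
st(); 
plan([.455,.1663,.07],93.8,grasp=False,w=.02,step=.03)
```

```text
t 21.48 p [0.5033 0.1231 0.0788] q [0.7285 0.6851 0.0016 0.0013] w 0.0316 f [-0.7  0.1 -1.6]
total shift [ 0.0402 -0.0509  0.0086] rot [ 0.24 -0.02 -7.31] rows 3
0.1 -0.0 -2.4 0.0134 -0.0170 0.0029 0.02; 0.2 -0.0 -4.9 0.0268 -0.0339 0.0058 0.02; 0.2 -0.0 -7.3 0.0402 -0.0509 0.0086 0.02; 0.2 -0.0 -7.3 0.0402 -0.0509 0.0086 0.02; 0.2 -0.0 -7.3 0.0402 -0.0509 0.0086 0.02
```

>>> carry_out(
  increments="0.1 0 -2.4 0.012 -0.016 0.003 0.02; 0.2 0 -5 0.027 -0.034 0.006 0.02; 0.2 0 -7.3 0.038 -0.048 0.008 0.02; 0.2 0 -7.3 0.04 -0.051 0.008 0.02; 0.2 0 -7.3 0.04 -0.051 0.008 0.02",
)

```text
time: 22.1
ee_pos: [0.4549, 0.1662, 0.0707]
eef_rot: [0.683, 0.73, 0.0, 0.0]
ft_force: [-0.1, -1.5, -1.5]
width: 0.0319
```

Run:
```python
from h import *
st(); 
plan([.455,.1663,.008],93.8,grasp=False,w=.02,step=.03)
```

```text
t 22.1 p [0.4549 0.1662 0.0707] q [6.834e-01 7.301e-01 5.000e-04 2.000e-04] w 0.0319 f [-0.1 -1.5 -1.5]
total shift [0.0001 0.0001 0.0627] rot [ 0.06 -0.02 -0.02] rows 3
0.0 -0.0 -0.0 0.0000 0.0000 0.0209 0.02; 0.0 -0.0 -0.0 0.0001 0.0000 0.0418 0.02; 0.1 -0.0 -0.0 0.0001 0.0001 0.0627 0.02; 0.1 -0.0 -0.0 0.0001 0.0001 0.0627 0.02; 0.1 -0.0 -0.0 0.0001 0.0001 0.0627 0.02
```

>>> carry_out(
  increments="0 0 0 0 0 0.02 0.02; 0 0 0 0 0 0.04 0.02; 0 0 0 0 0 0.054 0.02; 0 0 0 0 0 0.059 0.02; 0 0 0 0 0 0.062 0.02",
)

```text
time: 22.72
ee_pos: [0.4553, 0.1662, 0.0089]
eef_rot: [0.683, 0.73, 0.001, 0.0]
ft_force: [-0.4, -0.6, -1.3]
width: 0.0317
```

>>> carry_out(
  increments="0 0 0 0 0 0.001 0.02; 0 0 0 0 0 0.001 0.02; 0 0 0 0 0 0.001 0.038; 0 0 0 0 0 0.001 0.042; 0 0 0 0 0 0.001 0.042",
)

```text
time: 23.35
ee_pos: [0.4555, 0.1663, 0.008]
eef_rot: [0.683, 0.73, 0.001, 0.0]
ft_force: [-0.0, -0.5, 0.0]
width: 0.0414
```

>>> carry_out(
  increments="0 0 0 0 0 -0.01 0.045; 0 0 0 0 0 -0.05 0.05; 0 0 0 0 0 -0.1 0.05; 0 0 0 0 0 -0.14 0.05; 0 0 0 0 0 -0.15 0.05",
)

```text
time: 23.98
ee_pos: [0.4565, 0.1667, 0.1614]
eef_rot: [0.684, 0.73, 0.003, 0.001]
ft_force: [-0.1, -0.8, -0.5]
width: 0.05
```

Run:
```python
from h import *
st(); cam('wrist','w11')
plan([.5217,-.12,.17],1.5,grasp=False,w=.05,step=.05)
```

```text
t 23.98 p [0.4565 0.1667 0.1614] q [0.6835 0.7299 0.0032 0.0011] w 0.05 f [-0.1 -0.8 -0.5]
total shift [-0.2903  0.0465 -0.0094] rot [ 0.13 -0.36 92.26] rows 10
0.0 -0.0 9.2 -0.0290 0.0046 -0.0009 0.05; 0.0 -0.1 18.5 -0.0581 0.0093 -0.0019 0.05; 0.0 -0.1 27.7 -0.0871 0.0139 -0.0028 0.05; 0.1 -0.1 36.9 -0.1161 0.0186 -0.0038 0.05; 0.1 -0.2 46.1 -0.1452 0.0232 -0.0047 0.05
```

View pics/w11.png

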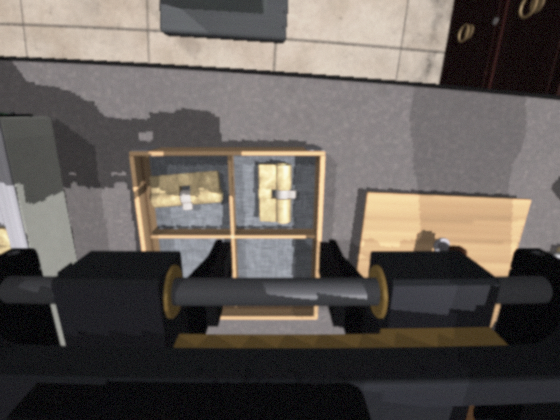

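>>> carry_out(
  increments="0 0 10 -0.03 0.005 -0.01 0.05; 0 0 20 -0.075 0.01 -0.02 0.05; 0 0 30 -0.12 0.015 -0.02 0.05; 0 -0.2 40 -0.165 0.025 -0.02 0.05; 0 -0.3 50 -0.2 0.03 -0.02 0.05",
)

```text
time: 24.65
ee_pos: [0.4989, -0.033, 0.1798]
eef_rot: [0.929, 0.369, 0.001, 0.002]
ft_force: [0.6, 1.1, -0.3]
width: 0.05
```

Run:
```python
from h import *
st(); 
plan([.5217,-.12,.15],1.5,grasp=False,w=.05,step=.05)
```

```text
t 24.65 p [ 0.4989 -0.033   0.1798] q [9.292e-01 3.695e-01 5.000e-04 1.600e-03] w 0.05 f [ 0.6  1.1 -0.3]
total shift [-0.0431  0.0788  0.03  ] rot [ 0.19 -0.06 41.87] rows 5
0.0 -0.0 8.4 -0.0086 0.0158 0.0060 0.05; 0.1 -0.0 16.7 -0.0173 0.0315 0.0120 0.05; 0.1 -0.0 25.1 -0.0259 0.0473 0.0180 0.05; 0.1 -0.0 33.5 -0.0345 0.0630 0.0240 0.05; 0.2 -0.1 41.9 -0.0431 0.0788 0.0300 0.05
```

>>> carry_out(
  increments="0.1 0 10 -0.013 0.024 0 0.05; 0.1 0 20 -0.027 0.05 0.01 0.05; 0.2 0 30 -0.04 0.073 0.02 0.05; 0.2 0 40 -0.043 0.079 0.03 0.05; 0.2 0 42 -0.043 0.079 0.03 0.05",
)

```text
time: 25.28
ee_pos: [0.5209, -0.1205, 0.1485]
eef_rot: [1.0, 0.011, -0.001, -0.0]
ft_force: [-0.5, 0.6, -0.0]
width: 0.0501
```

Run:
```python
from h import *
st(); cam('wrist','w12')
p,d,m=load('w12');P=depthpts(m,d);Z=P[...,2]
v,u=np.mgrid[:420,:560]
mk=(Z>.028)&(Z<.05)&(v<242)&(abs(P[...,1]+.12)<.045)&(P[...,0]<.62)&(P[...,0]>.42); q=P[big(mk)];print(rr(q),axis(q))
plan([.5217,-.12,.027],1.5,grasp=False,w=.05,step=.05)
```

```text
t 25.27 p [ 0.5209 -0.1205  0.1485] q [ 0.9999  0.0111 -0.0011 -0.    ] w 0.0501 f [-0.5  0.6 -0. ]
(array([ 524.4, -119.8]), array([37.8, 62.6]), 1.52, 'z', 0.0376, 'n', 2320) -89.58373476496575
total shift [0.0006 0.0002 0.1222] rot [-0.02  0.07 -0.16] rows 3
-0.0 0.0 -0.1 0.0002 0.0001 0.0407 0.05; -0.0 0.0 -0.1 0.0004 0.0001 0.0815 0.05; -0.0 0.1 -0.2 0.0006 0.0002 0.1222 0.05; -0.0 0.1 -0.2 0.0006 0.0002 0.1222 0.05; -0.0 0.1 -0.2 0.0006 0.0002 0.1222 0.05
```

View pics/w12.png

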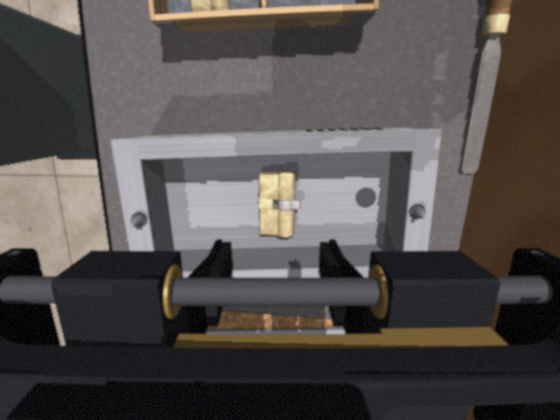

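>>> carry_out(
  increments="0 0 0 0.001 0 0.04 0.05; 0 0 0 0.001 0 0.085 0.05; 0 0 0 0.001 0 0.11 0.05; 0 0 0 0.001 0 0.118 0.05; 0 0 0 0.001 0 0.122 0.05",
)

```text
time: 25.95
ee_pos: [0.5226, -0.1195, 0.0277]
eef_rot: [1.0, 0.013, -0.0, -0.0]
ft_force: [-0.0, 0.1, 0.2]
width: 0.0499
```

>>> carry_out(
  increments="0 0 0 0 0 0 0.03; 0 0 0 0 0 0 0.02; 0 0 0 0 0 0 0.02; 0 0 0 0 0 0 0.02; 0 0 0 0 0 0 0.02",
)

```text
time: 26.58
ee_pos: [0.5231, -0.1195, 0.0284]
eef_rot: [1.0, 0.013, 0.0, -0.0]
ft_force: [-0.7, 0.3, 7.4]
width: 0.032
```

>>> carry_out(
  increments="0 0 0 0 0 -0.01 0.02; 0 0 0 0 0 -0.035 0.02; 0 0 0 0 0 -0.065 0.02; 0 0 0 0 0 -0.09 0.02; 0 0 0 0 0 -0.1 0.02",
)

```text
time: 27.2
ee_pos: [0.5236, -0.1197, 0.1301]
eef_rot: [1.0, 0.013, 0.001, -0.0]
ft_force: [-0.7, -0.3, -2.0]
width: 0.0321
```

Run:
```python
from h import *
st(); 
p,d,m=load('w12')
a=on_plane(m,140.,217.,.086);b=on_plane(m,417.,209.,.086);print('pins',a,b,(a+b)/2,np.linalg.norm(a-b),np.degrees(np.arctan2(b[1]-a[1],b[0]-a[0])))
plan([.5476,.0853,.12],3.8,grasp=False,w=.02,step=.05)
```

```text
t 27.2 p [ 0.5236 -0.1197  0.1301] q [ 9.999e-01  1.260e-02  1.400e-03 -4.000e-04] w 0.0321 f [-0.7 -0.3 -2. ]
pins [ 0.41533086 -0.11931765  0.086     ] [ 0.62928068 -0.10784586  0.086     ] [ 0.52230577 -0.11358175  0.086     ] 0.21425715516774818 3.0692076578902316
total shift [ 0.0291 -0.2044  0.0104] rot [-0.05 -0.16 -2.36] rows 5
-0.0 -0.0 -0.5 0.0058 -0.0409 0.0021 0.02; -0.0 -0.1 -0.9 0.0116 -0.0817 0.0042 0.02; -0.0 -0.1 -1.4 0.0174 -0.1226 0.0062 0.02; -0.0 -0.1 -1.9 0.0233 -0.1635 0.0083 0.02; -0.0 -0.2 -2.4 0.0291 -0.2044 0.0104 0.02
```

>>> carry_out(
  increments="0 0 -0.5 0.006 -0.04 0 0.02; 0 0 -1 0.013 -0.09 0 0.02; 0 0 -1.5 0.02 -0.14 0 0.02; 0 0 -2 0.026 -0.18 0 0.02; 0 0 -2.4 0.028 -0.195 0 0.02",
)

```text
time: 27.82
ee_pos: [0.5463, 0.0788, 0.1297]
eef_rot: [0.999, 0.035, 0.001, -0.001]
ft_force: [0.3, -0.7, -1.2]
width: 0.032
```

Run:
```python
from h import *
st(); 
plan([.5476,.0853,.06],3.8,grasp=False,w=.02,step=.05)
```

```text
t 27.82 p [0.5463 0.0788 0.1297] q [ 9.994e-01  3.550e-02  8.000e-04 -5.000e-04] w 0.032 f [ 0.3 -0.7 -1.2]
total shift [ 0.0017 -0.0063  0.0697] rot [-0.06 -0.1   0.27] rows 2
-0.0 -0.0 0.1 0.0008 -0.0032 0.0349 0.02; -0.1 -0.1 0.3 0.0017 -0.0063 0.0697 0.02; -0.1 -0.1 0.3 0.0017 -0.0063 0.0697 0.02; -0.1 -0.1 0.3 0.0017 -0.0063 0.0697 0.02; -0.1 -0.1 0.3 0.0017 -0.0063 0.0697 0.02
```

>>> carry_out(
  increments="0 0 0 0.001 -0.004 0 0.02; 0 0 0 0.0015 -0.0055 0.02 0.02; 0 0 0 0.0015 -0.0055 0.045 0.02; 0 0 0 0.0015 -0.0055 0.065 0.02; 0 0 0 0.0015 -0.0055 0.07 0.02",
)

```text
time: 28.45
ee_pos: [0.5466, 0.0827, 0.0585]
eef_rot: [0.999, 0.034, -0.0, 0.0]
ft_force: [-0.5, -0.4, -0.5]
width: 0.0317
```

Run:
```python
from h import *
st(); 
plan([.5476,.0843,.009],3.8,grasp=False,w=.02,step=.05)
```

```text
t 28.45 p [0.5466 0.0827 0.0585] q [ 9.994e-01  3.440e-02 -3.000e-04  1.000e-04] w 0.0317 f [-0.5 -0.4 -0.5]
total shift [ 0.0011 -0.0016  0.0495] rot [0.01 0.03 0.15] rows 1
0.0 0.0 0.1 0.0011 -0.0016 0.0495 0.02; 0.0 0.0 0.1 0.0011 -0.0016 0.0495 0.02; 0.0 0.0 0.1 0.0011 -0.0016 0.0495 0.02; 0.0 0.0 0.1 0.0011 -0.0016 0.0495 0.02; 0.0 0.0 0.1 0.0011 -0.0016 0.0495 0.02
```

>>> carry_out(
  increments="0 0 0 0.001 -0.002 0.02 0.02; 0 0 0 0.001 -0.002 0.035 0.02; 0 0 0 0.001 -0.002 0.043 0.02; 0 0 0 0.001 -0.002 0.047 0.02; 0 0 0 0.001 -0.002 0.049 0.02",
)

```text
time: 29.08
ee_pos: [0.5477, 0.0847, 0.0097]
eef_rot: [0.999, 0.034, -0.0, 0.0]
ft_force: [0.4, -0.5, -1.7]
width: 0.0319
```

>>> carry_out(
  increments="0 0 0 0 0 0.001 0.02; 0 0 0 0 0 0.001 0.02; 0 0 0 0 0 0.001 0.038; 0 0 0 0 0 0.001 0.042; 0 0 0 0 0 0.001 0.042",
)

```text
time: 29.7
ee_pos: [0.5478, 0.0847, 0.0089]
eef_rot: [0.999, 0.034, 0.0, 0.0]
ft_force: [-0.3, -0.4, 0.0]
width: 0.0411
```

>>> carry_out(
  increments="0 0 0 0 0 -0.01 0.045; 0 0 0 0 0 -0.05 0.05; 0 0 0 0 0 -0.1 0.06; 0 0 0 0 0 -0.16 0.06; 0 0 0 0 0 -0.2 0.06",
)

```text
time: 30.32
ee_pos: [0.5484, 0.0846, 0.2126]
eef_rot: [0.999, 0.034, 0.002, -0.001]
ft_force: [0.3, -0.6, -1.0]
width: 0.0597
```

Run:
```python
from h import *
st(); cam('wrist','w13')
plan([.49,.33,.3],90,grasp=False,w=.06,step=.05)
```

```text
t 30.32 p [0.5484 0.0846 0.2126] q [ 9.994e-01  3.420e-02  1.700e-03 -6.000e-04] w 0.0597 f [ 0.3 -0.6 -1. ]
total shift [-0.0427 -0.2489 -0.0824] rot [  0.26  -0.53 -86.09] rows 9
0.0 -0.1 -9.6 -0.0047 -0.0277 -0.0092 0.06; 0.1 -0.1 -19.1 -0.0095 -0.0553 -0.0183 0.06; 0.1 -0.2 -28.7 -0.0142 -0.0830 -0.0275 0.06; 0.1 -0.2 -38.3 -0.0190 -0.1106 -0.0366 0.06; 0.1 -0.3 -47.8 -0.0237 -0.1383 -0.0458 0.06
```

View pics/w13.png

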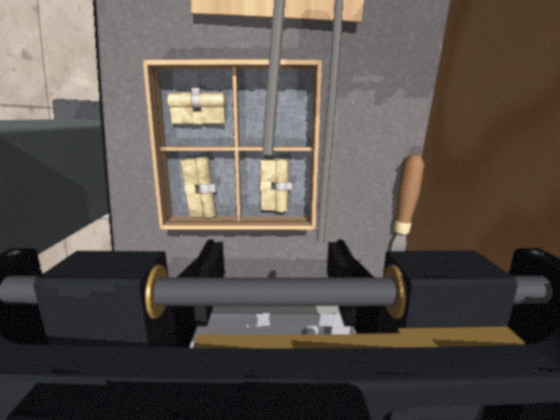

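Run:
```python
from h import *
p,d,m=load('w13');P=depthpts(m,d);X,Y,Z=[P[...,i] for i in range(3)]
v,u=np.mgrid[:420,:560]
for n,(u0,v0) in dict(D=(197,108),A=(198,187),B=(274,187)).items():
    mk=(abs(u-u0)<32)&(abs(v-v0)<32)&(Z>.0095)&(Z<.03)&(v<218)
    mk=big(mk); print(n,rr(P[mk]),axis(P[mk]),np.percentile(Z[mk],[2,98]).round(4))
mk=(v<245)&(abs(Z-.0405)<.006)&(Y>.02)&(Y<.235)&(X>.39)&(X<.615); mk=big(mk)
q=P[mk]; c=np.array([.5013,.1258]); dd=(R.from_euler('z',-3.8,degrees=True).apply(q-[*c,0]))[:,:2]
q=q[np.abs(dd).max(1)>.08]
print('rim',rr(q))
```

```text
D (array([455.6, 168.9]), array([62.6, 37. ]), 5.07, 'z', 0.0179, 'n', 1696) 5.192532942855365 [0.0136 0.0228]
A (array([459.8,  73.5]), array([38.4, 76. ]), 8.07, 'z', 0.0177, 'n', 1654) -81.7508020250396 [0.0125 0.0228]
B (array([550.2,  84.3]), array([37. , 62.7]), 3.16, 'z', 0.0176, 'n', 1429) -86.48588280567105 [0.0138 0.0226]
rim (array([501.8, 125.7]), array([180.9, 180.3]), 3.72, 'z', 0.0408, 'n', 3280)
```

>>> carry_out(
  increments="0 0 -10 -0.004 -0.025 -0.01 0.06; 0 0 -20 -0.01 -0.06 -0.02 0.06; 0 0 -30 -0.015 -0.1 -0.035 0.06; 0 0 -40 -0.02 -0.14 -0.05 0.06; 0 0 -50 -0.025 -0.17 -0.06 0.06",
)

```text
time: 31.0
ee_pos: [0.5127, 0.2543, 0.2787]
eef_rot: [0.89, 0.456, 0.005, 0.0]
ft_force: [0.4, -0.5, 0.6]
width: 0.0599
```

Run:
```python
from h import *
st()
plan([.51,.33,.27],90,grasp=False,w=.06,step=.05)
```

```text
t 31.0 p [0.5127 0.2543 0.2787] q [8.898e-01 4.563e-01 5.200e-03 4.000e-04] w 0.0599 f [ 0.4 -0.5  0.6]
total shift [ 0.0598 -0.0464  0.009 ] rot [  0.46  -0.39 -35.71] rows 4
0.1 -0.1 -8.9 0.0150 -0.0116 0.0022 0.06; 0.2 -0.2 -17.9 0.0299 -0.0232 0.0045 0.06; 0.3 -0.3 -26.8 0.0449 -0.0348 0.0067 0.06; 0.5 -0.4 -35.7 0.0598 -0.0464 0.0090 0.06; 0.5 -0.4 -35.7 0.0598 -0.0464 0.0090 0.06
```

>>> carry_out(
  increments="0 0 -9 0.02 -0.015 0 0.06; 0 0 -18 0.04 -0.03 0 0.06; 0.3 0 -27 0.058 -0.045 0 0.06; 0.4 -0.4 -35.7 0.06 -0.046 0 0.06; 0.4 -0.4 -35.7 0.06 -0.046 0 0.06",
)

```text
time: 31.62
ee_pos: [0.5103, 0.3299, 0.2791]
eef_rot: [0.707, 0.707, 0.0, 0.001]
ft_force: [-0.1, -0.4, -0.5]
width: 0.0601
```

Run:
```python
from h import *
st(); cam('wrist','w14')
p,d,m=load('w14');P=depthpts(m,d);X,Y,Z=[P[...,i] for i in range(3)]
v,u=np.mgrid[:420,:560]; hsv=cv2.cvtColor(p,cv2.COLOR_BGR2HSV)
wood=(hsv[...,0]>8)&(hsv[...,0]<25)&(hsv[...,1]>50)&(hsv[...,2]>100)
mk=big((v<245)&wood&(abs(Z-.013)<.006)&(Y>.24)&(Y<.5)); print('lid',rr(P[mk]))
mk=(Z>.042)&(Z<.062)&(v<245)&(Y>.28)&(Y<.43)&(X<.6); print('h',rr(P[big(mk)]),axis(P[big(mk)]))
```

```text
t 31.62 p [0.5103 0.3299 0.2791] q [7.074e-01 7.068e-01 2.000e-04 6.000e-04] w 0.0601 f [-0.1 -0.4 -0.5]
lid (array([517. , 353.6]), array([143.5, 179.2]), 1.35, 'z', 0.014, 'n', 11346)
h (array([529.4, 354.6]), array([78.2, 13.6]), 1.17, 'z', 0.0514, 'n', 639) 0.9596304039687595
```

View pics/w14.png

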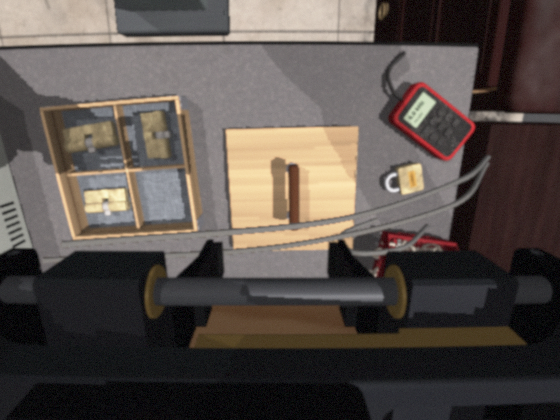

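Run:
```python
from h import *
plan([.535,.354,.043],91.2,w=.06,step=.05)
```

```text
total shift [0.0247 0.0241 0.2549] rot [ 0.07  0.03 -1.42] rows 6
0.0 0.0 -0.2 0.0041 0.0040 0.0425 0.06; 0.0 0.0 -0.5 0.0082 0.0080 0.0850 0.06; 0.0 0.0 -0.7 0.0124 0.0120 0.1275 0.06; 0.0 0.0 -0.9 0.0165 0.0161 0.1699 0.06; 0.1 0.0 -1.2 0.0206 0.0201 0.2124 0.06
```

>>> carry_out(
  increments="0 0 -0.4 0.012 0.012 0.03 0.05; 0 0 -0.8 0.02 0.02 0.07 0.05; 0 0 -1.2 0.024 0.024 0.11 0.05; 0 0 -1.4 0.025 0.024 0.14 0.05; 0 0 -1.4 0.025 0.024 0.15 0.05",
)

```text
time: 32.3
ee_pos: [0.5341, 0.3533, 0.1276]
eef_rot: [0.701, 0.713, -0.001, 0.001]
ft_force: [0.6, 0.1, 0.5]
width: 0.0497
```

Run:
```python
from h import *
st(); cam('wrist','w15')
p,d,m=load('w15');P=depthpts(m,d);X,Y,Z=[P[...,i] for i in range(3)]
v,u=np.mgrid[:420,:560]
mk=(Z>.044)&(Z<.06)&(v<250)&(Y>.3)&(Y<.4)&(X<.6); print('h',rr(P[big(mk)]),axis(P[big(mk)]))
plan([.535,.354,.043],91.2,w=.06,step=.05)
```

```text
t 32.3 p [0.5341 0.3533 0.1276] q [ 7.010e-01  7.132e-01 -1.100e-03  6.000e-04] w 0.0497 f [0.6 0.1 0.5]
h (array([527.5, 354.4]), array([73.8, 13.9]), 1.56, 'z', 0.0515, 'n', 1497) 1.2700235336780281
total shift [0.0008 0.0008 0.1032] rot [-0.03  0.12 -0.18] rows 3
-0.0 0.0 -0.1 0.0003 0.0003 0.0344 0.06; -0.0 0.1 -0.1 0.0005 0.0005 0.0688 0.06; -0.0 0.1 -0.2 0.0008 0.0008 0.1032 0.06; -0.0 0.1 -0.2 0.0008 0.0008 0.1032 0.06; -0.0 0.1 -0.2 0.0008 0.0008 0.1032 0.06
```

View pics/w15.png

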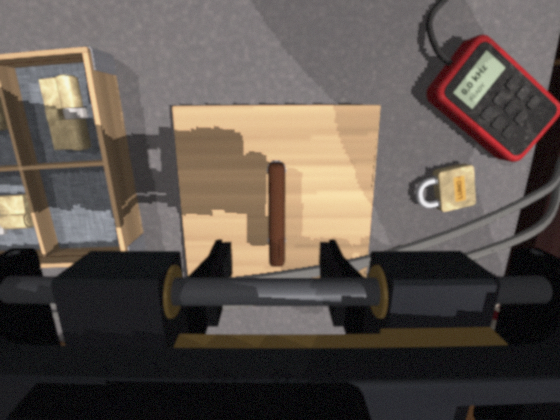

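>>> carry_out(
  increments="0 0 0 0.001 0.001 0.035 0.05; 0 0 0 0.001 0.001 0.07 0.05; 0 0 0 0.001 0.001 0.092 0.05; 0 0 0 0.001 0.001 0.1 0.05; 0 0 0 0.001 0.001 0.103 0.05",
)

```text
time: 32.98
ee_pos: [0.5359, 0.3545, 0.0257]
eef_rot: [0.701, 0.713, -0.0, 0.001]
ft_force: [0.4, -0.3, 0.3]
width: 0.0497
```

>>> carry_out(
  increments="0 0 0 0 0 0 0.02; 0 0 0 0 0 0 0; 0 0 0 0 0 0 0; 0 0 0 0 0 0 0; 0 0 0 0 0 0 0",
  squeeze=40,
)

```text
time: 33.6
ee_pos: [0.5359, 0.3545, 0.0258]
eef_rot: [0.701, 0.713, -0.0, 0.001]
ft_force: [-0.2, -0.5, 1.2]
width: 0.0134
```

>>> carry_out(
  increments="0 0 0 0 0 -0.008 0; 0 0 0 0 0 -0.025 0; 0 0 0 0 0 -0.05 0; 0 0 0 0 0 -0.065 0; 0 0 0 0 0 -0.07 0",
)

```text
time: 34.22
ee_pos: [0.5364, 0.355, 0.0974]
eef_rot: [0.701, 0.713, 0.001, 0.001]
ft_force: [0.2, -0.3, -2.4]
width: 0.014
```

Run:
```python
from h import *
st(); cam('wrist','w16')
plan([.5016,.1257,.15],93.75,w=0,step=.045)
```

```text
t 34.23 p [0.5364 0.355  0.0974] q [0.7011 0.7131 0.0009 0.0009] w 0.014 f [ 0.2 -0.3 -2.4]
total shift [-0.2286 -0.0384 -0.0342] rot [ 0.12  0.02 -2.78] rows 6
0.0 0.0 -0.5 -0.0381 -0.0064 -0.0057 0; 0.0 0.0 -0.9 -0.0762 -0.0128 -0.0114 0; 0.1 0.0 -1.4 -0.1143 -0.0192 -0.0171 0; 0.1 0.0 -1.9 -0.1524 -0.0256 -0.0228 0; 0.1 0.0 -2.3 -0.1905 -0.0320 -0.0285 0
```

View pics/w16.png

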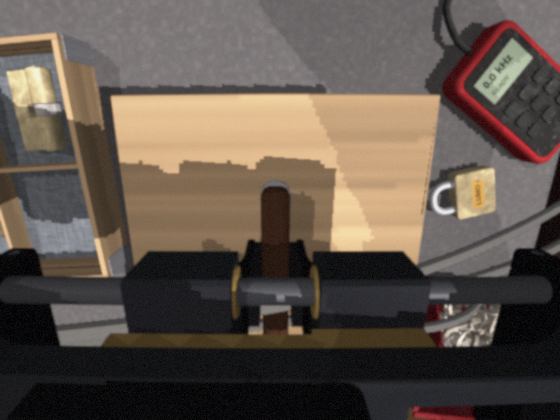

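```bash
cat >> h.py <<'E'
def plate(t,zlo,zhi,vmax=240,cond=None,half=.09):
    p,d,m=load(t);P=depthpts(m,d);X,Y,Z=[P[...,i] for i in range(3)]
    v,u=np.mgrid[:420,:560]
    mk=(Z>zlo)&(Z<zhi)&(v<vmax)
    if cond is not None: mk&=cond(X,Y,Z,u,v)
    mk=big(mk); q=P[mk]
    # edges: left/right per image row, near edge per column  (image right=+y, down=+x)
    L=[];Rr=[];T=[]
    for row in np.unique(np.argwhere(mk)[:,0]):
        c=np.flatnonzero(mk[row]); 
        L.append(P[row,c[0]]);Rr.append(P[row,c[-1]])
    cols=np.flatnonzero(mk.any(0))
    for c in cols[len(cols)//10:-len(cols)//10]:
        T.append(P[np.flatnonzero(mk[:,c])[0],c])
    L,Rr,T=map(np.array,(L,Rr,T))
    def fit(A,i,j): # A[:,j]=a+b*A[:,i] robust
        b,a=np.polyfit(A[:,i],A[:,j],1)
        for _ in range(5):
            e=np.abs(A[:,j]-a-b*A[:,i]); g=e<=np.percentile(e,70); b,a=np.polyfit(A[g,i],A[g,j],1)
        return a,b
    aT,bT=fit(T,1,0); aL,bL=fit(L,0,1); aR,bR=fit(Rr,0,1)
    print(f'z {np.nanmedian(q[:,2]):.4f} near-edge yaw {-np.degrees(np.arctan(bT)):.2f} L yaw {np.degrees(np.arctan(bL)):.2f} R yaw {np.degrees(np.arctan(bR)):.2f}')
    # corners
    def inter(a,b): # x=aT+bT y ; y=a+b x
        x=(aT+bT*a)/(1-bT*b); return np.array([x,a+b*x])
    c1,c2=inter(aL,bL),inter(aR,bR); mid=(c1+c2)/2; yaw=np.arctan2(-(c2-c1)[0],(c2-c1)[1])
    ctr=mid+half*np.array([np.cos(yaw),np.sin(yaw)])
    print('corners',c1.round(4),c2.round(4),'width',np.linalg.norm(c2-c1).round(4),'yaw',np.degrees(yaw).round(2),'centre',ctr.round(4))
    A=np.c_[q[:,:2],np.ones(len(q))]; g=np.isfinite(q[:,2]); k,*_=np.linalg.lstsq(A[g],q[g,2],rcond=None); print('slopes',k[:2].round(4))
    return ctr,yaw
E
python3 - <<'E'
from h import *
plate('w16',.078,.092)
E
```

```text
z 0.0855 near-edge yaw 1.00 L yaw 0.89 R yaw 0.94
corners [0.4481 0.2645] [0.445  0.4428] width 0.1783 yaw 1.0 centre [0.5366 0.3552]
slopes [0.0013 0.0007]
```

>>> carry_out(
  increments="0 0 -0.4 -0.03 -0.006 -0.01 0; 0 0 -0.9 -0.075 -0.013 -0.015 0; 0 0 -1.4 -0.125 -0.02 -0.015 0; 0 0 -1.9 -0.165 -0.028 -0.015 0; 0 0 -2.3 -0.19 -0.032 -0.015 0",
)

```text
time: 34.9
ee_pos: [0.5067, 0.1618, 0.1114]
eef_rot: [0.687, 0.726, -0.0, 0.001]
ft_force: [0.8, 0.3, -2.0]
width: 0.0134
```

Run:
```python
from h import *
st()
plan([.5016,.1257,.13],93.75,w=0,step=.02)
```

```text
t 34.9 p [0.5067 0.1618 0.1114] q [ 6.873e-01  7.264e-01 -1.000e-04  7.000e-04] w 0.0134 f [ 0.8  0.3 -2. ]
total shift [-0.0358 -0.007   0.0001] rot [ 0.05  0.06 -0.58] rows 2
0.0 0.0 -0.3 -0.0179 -0.0035 0.0001 0; 0.0 0.1 -0.6 -0.0358 -0.0070 0.0001 0; 0.0 0.1 -0.6 -0.0358 -0.0070 0.0001 0; 0.0 0.1 -0.6 -0.0358 -0.0070 0.0001 0; 0.0 0.1 -0.6 -0.0358 -0.0070 0.0001 0
```

>>> carry_out(
  increments="0 0 -0.3 -0.015 -0.003 0 0; 0 0 -0.5 -0.028 -0.006 0 0; 0 0 -0.6 -0.035 -0.007 0 0; 0 0 -0.6 -0.036 -0.007 0 0; 0 0 -0.6 -0.036 -0.007 0 0",
)

```text
time: 35.52
ee_pos: [0.5017, 0.1262, 0.1114]
eef_rot: [0.683, 0.73, 0.0, 0.001]
ft_force: [0.5, -0.5, -2.0]
width: 0.0134
```

Run:
```python
from h import *
st();cam('wrist','w17')
plate('w17',.09,.108)
plan([.5016,.1257,.10],93.75,w=0,step=.02)
```

```text
t 35.52 p [0.5017 0.1262 0.1114] q [6.832e-01 7.303e-01 0.000e+00 6.000e-04] w 0.0134 f [ 0.5 -0.5 -2. ]
z 0.0998 near-edge yaw 3.84 L yaw 3.97 R yaw 3.82
corners [0.4181 0.0315] [0.4062 0.2094] width 0.1782 yaw 3.84 centre [0.5019 0.1265]
slopes [ 0. -0.]
total shift [-0.0005 -0.0002  0.0301] rot [0.05 0.05 0.07] rows 2
0.0 0.0 0.0 -0.0002 -0.0001 0.0151 0; 0.0 0.1 0.1 -0.0005 -0.0002 0.0301 0; 0.0 0.1 0.1 -0.0005 -0.0002 0.0301 0; 0.0 0.1 0.1 -0.0005 -0.0002 0.0301 0; 0.0 0.1 0.1 -0.0005 -0.0002 0.0301 0
```

View pics/w17.png

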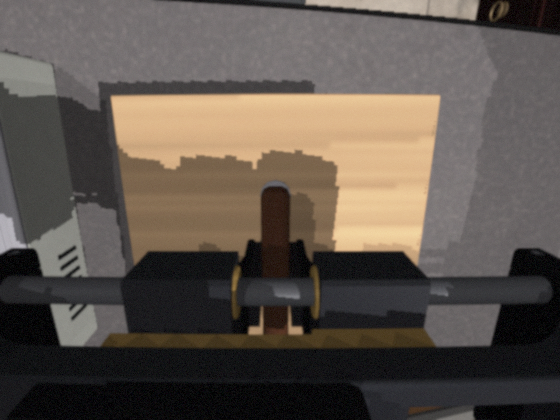

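>>> carry_out(
  increments="0 0 0 -0.001 0 0.015 0; 0 0 0 -0.001 0 0.03 0; 0 0 0 -0.001 0 0.038 0; 0 0 0 -0.001 0 0.042 0; 0 0 0 -0.001 0 0.044 0",
)

```text
time: 36.2
ee_pos: [0.5019, 0.1252, 0.0673]
eef_rot: [0.683, 0.73, 0.0, 0.001]
ft_force: [0.5, -1.0, -2.6]
width: 0.0137
```

>>> carry_out(
  increments="0 0 0 0 0 0.002 0; 0 0 0 0 0 0.004 0; 0 0 0 0 0 0.006 0; 0 0 0 0 0 0.0075 0; 0 0 0 0 0 0.009 0",
)

```text
time: 36.83
ee_pos: [0.5019, 0.1252, 0.0582]
eef_rot: [0.683, 0.73, -0.0, 0.001]
ft_force: [-0.0, 0.4, -1.7]
width: 0.0135
```

Run:
```python
from h import *
st();cam('wrist','w18')
plate('w18',.036,.058)
```

```text
t 36.83 p [0.5019 0.1252 0.0582] q [ 6.831e-01  7.303e-01 -0.000e+00  7.000e-04] w 0.0135 f [-0.   0.4 -1.7]
z 0.0465 near-edge yaw 3.81 L yaw 3.77 R yaw 3.65
corners [0.4182 0.0305] [0.4064 0.2085] width 0.1784 yaw 3.81 centre [0.5021 0.1255]
slopes [ 0.     -0.0002]
```

>>> carry_out(
  increments="0 0 0 0 0 0.001 0; 0 0 0 0 0 0.0015 0; 0 0 0 0 0 0.0015 0.02; 0 0 0 0 0 0.0015 0.05; 0 0 0 0 0 0.0015 0.05",
)

```text
time: 37.5
ee_pos: [0.5018, 0.1252, 0.0565]
eef_rot: [0.683, 0.73, -0.0, 0.001]
ft_force: [-0.6, -0.4, -0.4]
width: 0.0326
```

>>> carry_out(
  increments="0 0 0 0 0 0 0.05; 0 0 0 0 0 -0.02 0.05; 0 0 0 0 0 -0.06 0.05; 0 0 0 0 0 -0.12 0.05; 0 0 0 0 0 -0.18 0.05",
)

```text
time: 38.12
ee_pos: [0.5013, 0.1252, 0.2382]
eef_rot: [0.683, 0.73, -0.0, 0.001]
ft_force: [1.0, 1.1, 0.0]
width: 0.0498
```

Run:
```python
from h import *
st();cam('wrist','w19');cam('side','s19')
plate('w19',.036,.058,cond=lambda X,Y,Z,u,v:(abs(Y-.126)<.11)&(abs(X-.5)<.11))
plan([.531,-.3465,.2],92.2,w=0.06,step=.05)
a=cv2.imread('pics/s19.png')[190:330,180:360];cv2.imwrite('pics/c7.png',cv2.resize(a,None,fx=4,fy=4))
```

```text
t 38.12 p [0.5013 0.1252 0.2382] q [ 6.831e-01  7.303e-01 -3.000e-04  5.000e-04] w 0.0498 f [1.  1.1 0. ]
z 0.0460 near-edge yaw 3.84 L yaw 4.07 R yaw 3.92
corners [0.4177 0.0302] [0.4058 0.2076] width 0.1778 yaw 3.84 centre [0.5016 0.125 ]
slopes [ 0.0003 -0.001 ]
total shift [-0.4735 -0.0056  0.0608] rot [ 0.6  -0.15  1.61] rows 10
0.1 -0.0 0.2 -0.0473 -0.0006 0.0061 0.06; 0.1 -0.0 0.3 -0.0947 -0.0011 0.0122 0.06; 0.2 -0.0 0.5 -0.1420 -0.0017 0.0182 0.06; 0.2 -0.1 0.6 -0.1894 -0.0022 0.0243 0.06; 0.3 -0.1 0.8 -0.2367 -0.0028 0.0304 0.06
```

View pics/w19.png

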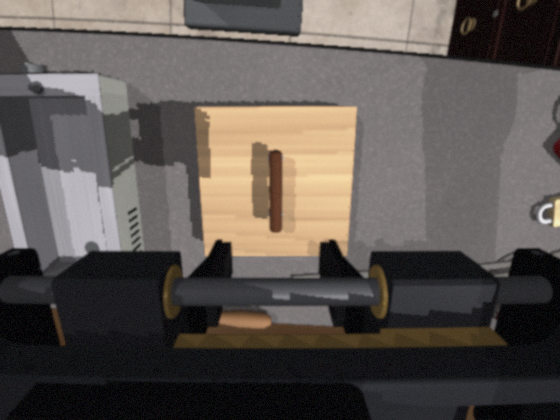

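View pics/c7.png

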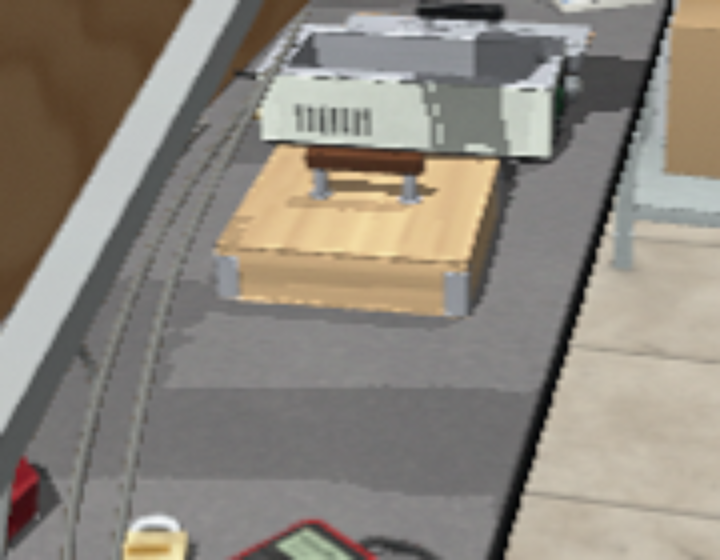

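>>> carry_out(
  increments="0 0 0.3 -0.05 0 0 0.06; 0 0 0.5 -0.11 0 0 0.06; 0.2 0 0.8 -0.17 0 0 0.06; 0.2 0 1 -0.23 -0.003 0.01 0.06; 0.3 0 1 -0.28 -0.003 0.02 0.06",
)

```text
time: 38.85
ee_pos: [0.5199, -0.1559, 0.2223]
eef_rot: [0.69, 0.724, 0.003, 0.001]
ft_force: [0.7, 0.7, -0.6]
width: 0.0601
```

Run:
```python
from h import *
st()
plan([.515,-.3465,.2],92.2,w=0.06,step=.05,grasp=False)
```

```text
t 38.85 p [ 0.5199 -0.1559  0.2223] q [0.69   0.7238 0.0029 0.0011] w 0.0601 f [ 0.7  0.7 -0.6]
total shift [-0.1902 -0.0141  0.0217] rot [ 0.32 -0.14  0.54] rows 4
0.1 -0.0 0.1 -0.0476 -0.0035 0.0054 0.06; 0.2 -0.1 0.3 -0.0951 -0.0070 0.0109 0.06; 0.2 -0.1 0.4 -0.1427 -0.0106 0.0163 0.06; 0.3 -0.1 0.5 -0.1902 -0.0141 0.0217 0.06; 0.3 -0.1 0.5 -0.1902 -0.0141 0.0217 0.06
```

>>> carry_out(
  increments="0.1 0 0.1 -0.055 -0.003 0.005 0.06; 0.2 0 0.3 -0.11 -0.006 0.01 0.06; 0.3 0 0.4 -0.16 -0.008 0.02 0.06; 0.3 -0.1 0.5 -0.185 -0.01 0.022 0.06; 0.3 -0.1 0.5 -0.19 -0.01 0.022 0.06",
)

```text
time: 39.48
ee_pos: [0.518, -0.3478, 0.199]
eef_rot: [0.694, 0.72, -0.0, -0.001]
ft_force: [-0.2, 0.7, 0.3]
width: 0.0603
```

Run:
```python
from h import *
st();cam('wrist','w20')
plate('w20',-.002,.013,half=.127,cond=lambda X,Y,Z,u,v:(abs(Y+.346)<.08)&(X<.66)&(X>.38)&(cv2.cvtColor(cv2.imread('pics/w20.png'),cv2.COLOR_BGR2HSV)[...,1]<45))
p,d,m=load('w20');P=depthpts(m,d);X,Y,Z=[P[...,i] for i in range(3)]
v,u=np.mgrid[:420,:560]
mk=(Z>.03)&(Z<.055)&(v<250)&(abs(Y+.346)<.04)&(X<.6); q=P[big(mk)];print('h',rr(q),axis(q))
```

```text
t 39.48 p [ 0.518  -0.3478  0.199 ] q [ 6.942e-01  7.198e-01 -4.000e-04 -5.000e-04] w 0.0603 f [-0.2  0.7  0.3]
z 0.0068 near-edge yaw 0.06 L yaw -0.02 R yaw 2.04
corners [ 0.3806 -0.4255] [ 0.3804 -0.2879] width 0.1375 yaw 0.06 centre [ 0.5075 -0.3566]
slopes [0.0202 0.0108]
h (array([ 529.7, -346.2]), array([88.5, 13.2]), 2.34, 'z', 0.0446, 'n', 1012) 2.579514290990005
```

View pics/w20.png

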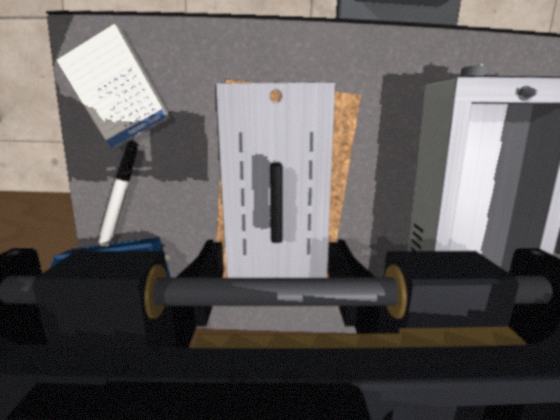

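Run:
```python
from h import *
plan([.5308,-.3463,.06],92.4,w=0.05,step=.05,grasp=False)
```

```text
total shift [1.000e-04 1.230e-02 1.392e-01] rot [-0.03 -0.03 -0.25] rows 3
-0.0 -0.0 -0.1 0.0000 0.0041 0.0464 0.05; -0.0 -0.0 -0.2 0.0001 0.0082 0.0928 0.05; -0.0 -0.0 -0.2 0.0001 0.0123 0.1392 0.05; -0.0 -0.0 -0.2 0.0001 0.0123 0.1392 0.05; -0.0 -0.0 -0.2 0.0001 0.0123 0.1392 0.05
```

>>> carry_out(
  increments="0 0 -0.2 0 0.006 0.045 0.05; 0 0 -0.2 0 0.01 0.09 0.05; 0 0 -0.2 0 0.0125 0.125 0.05; 0 0 -0.2 0 0.0125 0.138 0.05; 0 0 -0.2 0 0.0125 0.14 0.05",
)

```text
time: 40.15
ee_pos: [0.5313, -0.3456, 0.0595]
eef_rot: [0.692, 0.722, 0.0, -0.001]
ft_force: [-0.2, 1.4, 0.4]
width: 0.0502
```

Run:
```python
from h import *
plan([.5308,-.3463,.018],92.4,w=0.05,step=.05,grasp=False)
```

```text
total shift [-0.0007 -0.0006  0.0415] rot [-0.04 -0.05  0.01] rows 1
-0.0 -0.1 0.0 -0.0007 -0.0006 0.0415 0.05; -0.0 -0.1 0.0 -0.0007 -0.0006 0.0415 0.05; -0.0 -0.1 0.0 -0.0007 -0.0006 0.0415 0.05; -0.0 -0.1 0.0 -0.0007 -0.0006 0.0415 0.05; -0.0 -0.1 0.0 -0.0007 -0.0006 0.0415 0.05
```

>>> carry_out(
  increments="0 0 0 -0.001 -0.001 0.015 0.05; 0 0 0 -0.001 -0.001 0.03 0.05; 0 0 0 -0.001 -0.001 0.038 0.05; 0 0 0 -0.001 -0.001 0.041 0.05; 0 0 0 -0.001 -0.001 0.0415 0.05",
)

```text
time: 40.78
ee_pos: [0.5304, -0.3467, 0.018]
eef_rot: [0.692, 0.722, 0.0, -0.001]
ft_force: [-1.0, 0.4, -0.4]
width: 0.0499
```

>>> carry_out(
  increments="0 0 0 0 0 0 0.02; 0 0 0 0 0 0 0; 0 0 0 0 0 0 0; 0 0 0 0 0 0 0; 0 0 0 0 0 0 0",
)

```text
time: 41.4
ee_pos: [0.5304, -0.3467, 0.018]
eef_rot: [0.692, 0.722, 0.0, -0.001]
ft_force: [0.6, 0.4, 1.6]
width: 0.0133
```

>>> carry_out(
  increments="0 0 0 0 0 -0.01 0; 0 0 0 0 0 -0.04 0; 0 0 0 0 0 -0.08 0; 0 0 0 0 0 -0.11 0; 0 0 0 0 0 -0.12 0",
)

```text
time: 42.02
ee_pos: [0.531, -0.3473, 0.1401]
eef_rot: [0.692, 0.722, 0.001, 0.001]
ft_force: [0.8, -1.3, -4.5]
width: 0.0129
```

Run:
```python
from h import *
st();cam('wrist','w21')
plan([.5222,-.118,.139],92.65,w=0,step=.05,grasp=False)
```

```text
t 42.02 p [ 0.531  -0.3473  0.1401] q [6.922e-01 7.218e-01 6.000e-04 7.000e-04] w 0.0129 f [ 0.8 -1.3 -4.5]
total shift [0.2294 0.0008 0.0011] rot [ 0.09  0.   -0.25] rows 5
0.0 0.0 -0.1 0.0459 0.0002 0.0002 0; 0.0 0.0 -0.1 0.0918 0.0003 0.0004 0; 0.1 0.0 -0.2 0.1376 0.0005 0.0006 0; 0.1 0.0 -0.2 0.1835 0.0006 0.0008 0; 0.1 0.0 -0.3 0.2294 0.0008 0.0011 0
```

View pics/w21.png

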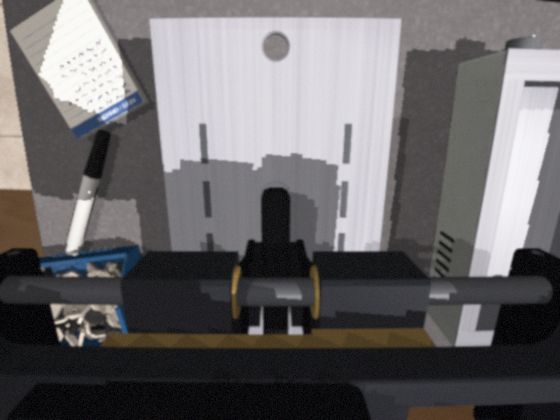

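Run:
```python
from h import *
for t,z,tcp,q in [('w4',.1376,[.5327,-.3412],[.6906,.7233]),('w21',.1281,[.531,-.3473],[.6922,.7218])]:
    p,d,m=load(t)
    g=cv2.cvtColor(p,cv2.COLOR_BGR2GRAY); roi=g[30:62,258:294]
    _,b=cv2.threshold(roi,0,255,cv2.THRESH_BINARY_INV+cv2.THRESH_OTSU)
    mk=big(b>0); c=np.argwhere(mk).mean(0); u,v=c[1]+258,c[0]+30
    E=np.array(m['extrinsics']);
    P=depthpts(m,d); print(t,u,v,'area',mk.sum(),'plate z',np.nanmedian(P[20:100,180:240,2]))
    zz=np.nanmedian(P[20:100,180:240,2])
    h=on_plane(m,u,v,zz); yaw=2*np.degrees(np.arctan2(q[1],q[0]))-90
    rel=R.from_euler('z',-yaw,degrees=True).apply(h-[*tcp,0]); print(h.round(4),'yaw',yaw.round(2),'rel',rel.round(4))
    plate(t,zz-.006,zz+.006,half=.127,cond=lambda X,Y,Z,u,v:(abs(Y-tcp[1])<.09))
```

```text
w4 275.1981132075472 43.97641509433962 area 636 plate z 0.13918561109118405
[ 0.4168 -0.3526  0.1392] yaw 2.65 rel [-0.1163 -0.0061  0.1392]
z 0.1388 near-edge yaw 2.67 L yaw 2.35 R yaw 2.34
corners [ 0.4064 -0.4171] [ 0.4004 -0.2898] width 0.1274 yaw 2.67 centre [ 0.5303 -0.3475]
slopes [-0.002  -0.0074]
w21 275.7691082802548 45.8343949044586 area 628 plate z 0.12894321418712515
[ 0.4179 -0.3514  0.1289] yaw 2.4 rel [-0.1132  0.0006  0.1289]
z 0.1289 near-edge yaw 2.44 L yaw 2.42 R yaw 2.32
corners [ 0.4075 -0.4159] [ 0.4021 -0.2886] width 0.1275 yaw 2.44 centre [ 0.5317 -0.3468]
slopes [ 0.0025 -0.0022]
```

Run:
```python
from h import *
for t in ['w5','w6','w12','w19','w14']:
    try: p,d,m=load(t)
    except Exception as e: continue
    P=depthpts(m,d);X,Y,Z=[P[...,i] for i in range(3)]
    v,u=np.mgrid[:420,:560]
    mk=big((abs(Z-.0725)<.005)&(v<248)&(abs(Y+.119)<.09)&(X>.37)&(X<.67))
    pn=(Z>.0785)&(Z<.092)&(v<248)&(abs(Y+.119)<.03)&(X>.38)&(X<.66)
    print(t,'top',rr(P[mk]))
    n,l,s,c=cv2.connectedComponentsWithStats(pn.astype(np.uint8))
    for k in range(1,n):
        if s[k,4]>8: q=P[l==k]; print('  pin',s[k,4],np.median(q,0).round(4),q.min(0).round(4),q.max(0).round(4), c[k].round(1))
p,d,m=load('w12'); a=p[190:250,110:170]; b=p[180:240,387:447]
cv2.imwrite('pics/c8.png',cv2.resize(np.hstack([a,b]),None,fx=6,fy=6,interpolation=cv2.INTER_NEAREST))
```

```text
w5 top (array([ 476.1, -121.4]), array([163.2, 130.1]), 3.21, 'z', 0.073, 'n', 5966)
  pin 45 [ 0.4084 -0.1246  0.0838] [ 0.4045 -0.1278  0.0805] [ 0.4117 -0.1215  0.0874] [268.9 119.6]
w6 top (array([ 521.4, -105.6]), array([255. , 104.2]), 3.28, 'z', 0.073, 'n', 12077)
  pin 83 [ 0.4096 -0.1239  0.0833] [ 0.4049 -0.1281  0.0786] [ 0.4128 -0.1211  0.0874] [208.1 206.4]
  pin 99 [ 0.6334 -0.1127  0.0826] [ 0.6304 -0.1171  0.0785] [ 0.6377 -0.1092  0.0878] [487.7 219.1]
w12 top (array([ 520.8, -102.6]), array([255. ,  98.3]), 2.63, 'z', 0.073, 'n', 12072)
  pin 88 [ 0.6334 -0.112   0.0834] [ 0.6309 -0.1166  0.0786] [ 0.6375 -0.1091  0.0879] [420.1 213.5]
  pin 92 [ 0.4106 -0.1238  0.0835] [ 0.406  -0.1282  0.0786] [ 0.4132 -0.1211  0.0876] [135.7 221.6]
w19 top (array([ 489.6, -108.9]), array([190.8, 108. ]), 3.15, 'z', 0.0731, 'n', 4634)
  pin 76 [ 0.4088 -0.1232  0.0831] [ 0.4049 -0.1263  0.0786] [ 0.4127 -0.1202  0.088 ] [31.9 86.9]Traceback (most recent call last):
  File "<stdin>", line 7, in <module>
  File "h.py", line 57, in big
    n,l,s,c=cv2.connectedComponentsWithStats(mask); k=1+np.argmax(s[1:,4]); return l==k
                                                        ~~~~~~~~~^^^^^^^^^
    return _wrapfunc(a, 'argmax', axis=axis, out=out, **kwds)
    return bound(*args, **kwds)
ValueError: attempt to get argmax of an empty sequence
```

>>> carry_out(
  increments="0 0 -0.1 0.03 0 0 0; 0 0 -0.2 0.08 0 0 0; 0 0 -0.3 0.13 0 0 0; 0 0 -0.4 0.17 0 0 0; 0 0 -0.4 0.19 0 0 0",
)

```text
time: 42.7
ee_pos: [0.5223, -0.1542, 0.1386]
eef_rot: [0.688, 0.725, 0.0, -0.001]
ft_force: [0.4, -1.2, -3.6]
width: 0.0138
```

Run:
```python
from h import *
st()
plan([.5215,-.119,.13],92.8,w=0,step=.02,grasp=False)
```

```text
t 42.7 p [ 0.5223 -0.1542  0.1386] q [ 6.885e-01  7.253e-01  2.000e-04 -7.000e-04] w 0.0138 f [ 0.4 -1.2 -3.6]
total shift [0.0352 0.001  0.0087] rot [-0.03 -0.07  0.18] rows 2
-0.0 -0.0 0.1 0.0176 0.0005 0.0043 0; -0.0 -0.1 0.2 0.0352 0.0010 0.0087 0; -0.0 -0.1 0.2 0.0352 0.0010 0.0087 0; -0.0 -0.1 0.2 0.0352 0.0010 0.0087 0; -0.0 -0.1 0.2 0.0352 0.0010 0.0087 0
```

>>> carry_out(
  increments="0 0 0.1 0.015 0 0 0; 0 0 0.2 0.028 0.001 0 0; 0 0 0.2 0.034 0.001 0 0; 0 0 0.2 0.035 0.001 0 0; 0 0 0.2 0.035 0.001 0 0",
)

```text
time: 43.32
ee_pos: [0.5215, -0.12, 0.1387]
eef_rot: [0.69, 0.724, 0.0, -0.001]
ft_force: [0.1, 0.7, -4.3]
width: 0.0135
```

```bash
cat > hole.py <<'E'
from h import *
import sys
t=sys.argv[1]
s=st();p,d,m=cam('wrist',t)
P=depthpts(m,d); zz=np.nanmedian(P[30:100,180:240,2])
g=cv2.cvtColor(p,cv2.COLOR_BGR2GRAY); roi=g[28:66,255:297]
_,b=cv2.threshold(roi,0,255,cv2.THRESH_BINARY_INV+cv2.THRESH_OTSU)
mk=big(b>0); c=np.argwhere(mk).mean(0); u,v=c[1]+255,c[0]+28
h=on_plane(m,u,v,zz); q=s['eef_rot']; yaw=2*np.degrees(np.arctan2(q[1],q[0]))-90
rel=R.from_euler('z',-yaw,degrees=True).apply(h-np.array([*s['ee_pos'][:2],0])); print('hole px',u,v,mk.sum(),'world',h.round(4),'yaw',yaw.round(2),'rel',rel.round(4))
plate(t,zz-.006,zz+.006,half=.127,cond=lambda X,Y,Z,u,v:(abs(Y-s['ee_pos'][1])<.09))
cv2.imwrite(f'pics/{t}z.png',cv2.resize(p[0:120,200:350],None,fx=5,fy=5))
E
python3 hole.py w22
```

```text
t 43.33 p [ 0.5215 -0.12    0.1387] q [ 6.901e-01  7.237e-01  1.000e-04 -5.000e-04] w 0.0135 f [ 0.1  0.7 -4.3]
hole px 275.6384 45.8912 625 world [ 0.4084 -0.1248  0.1279] yaw 2.73 rel [-0.1132  0.0006  0.1279]
z 0.1278 near-edge yaw 2.80 L yaw 2.69 R yaw 2.77
corners [ 0.3984 -0.1894] [ 0.3922 -0.0621] width 0.1274 yaw 2.8 centre [ 0.5221 -0.1195]
slopes [-0.0002 -0.0011]
```

View pics/w22z.png

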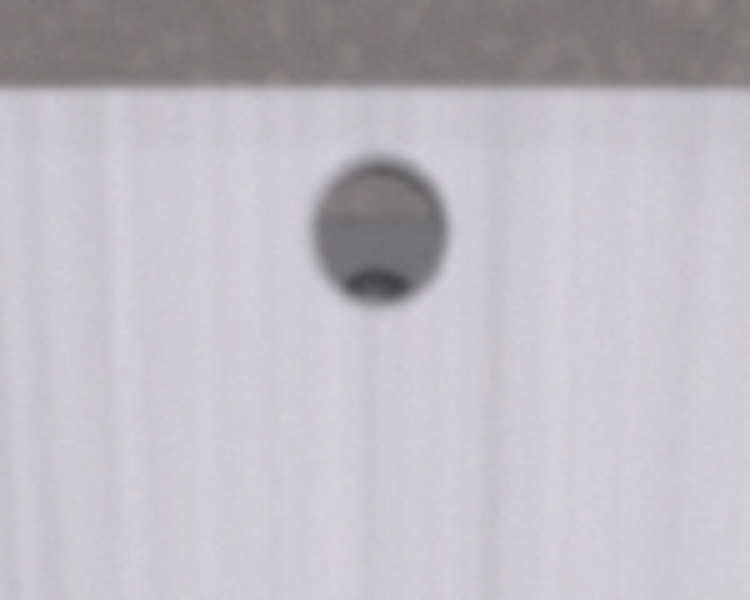

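>>> carry_out(
  increments="0 0 -0.1 0.0005 0 0.012 0; 0 0 -0.1 0.0005 0 0.024 0; 0 0 -0.1 0.0005 0 0.03 0; 0 0 -0.1 0.0005 0 0.031 0; 0 0 -0.1 0.0005 0 0.031 0",
)

```text
time: 44.0
ee_pos: [0.5216, -0.1195, 0.1078]
eef_rot: [0.69, 0.724, 0.0, -0.0]
ft_force: [-0.3, 0.7, -3.5]
width: 0.0141
```

```bash
python3 hole.py w23
```

```text
t 44.0 p [ 0.5216 -0.1195  0.1078] q [ 6.895e-01  7.243e-01  2.000e-04 -4.000e-04] w 0.0141 f [-0.3  0.7 -3.5]
hole px 275.64776632302403 45.960481099656356 582 world [ 0.4085 -0.1245  0.097 ] yaw 2.82 rel [-0.1132  0.0006  0.097 ]
z 0.0969 near-edge yaw 2.90 L yaw 2.77 R yaw 2.80
corners [ 0.3986 -0.1891] [ 0.3922 -0.0618] width 0.1275 yaw 2.9 centre [ 0.5222 -0.119 ]
slopes [-0.     -0.0012]
```

View pics/w23z.png

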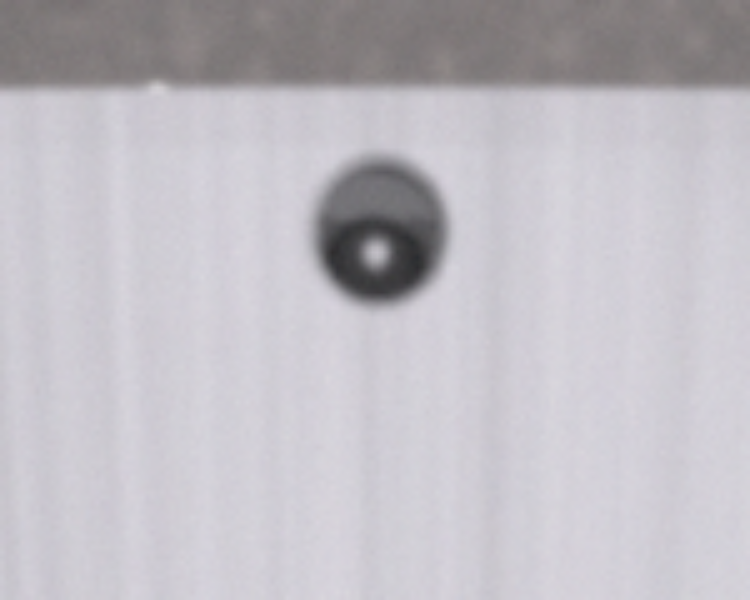

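>>> carry_out(
  increments="0 0 0 0 0 0.003 0; 0 0 0 0 0 0.006 0; 0 0 0 0 0 0.009 0; 0 0 0 0 0 0.011 0; 0 0 0 0 0 0.012 0",
)

```text
time: 44.68
ee_pos: [0.5216, -0.1195, 0.0958]
eef_rot: [0.689, 0.724, 0.0, -0.0]
ft_force: [0.8, -0.5, -3.9]
width: 0.0139
```

>>> carry_out(
  increments="0 0 0 0 0 0.002 0; 0 0 0 0 0 0.004 0; 0 0 0 0 0 0.006 0; 0 0 0 0 0 0.0075 0; 0 0 0 0 0 0.008 0",
)

```text
time: 45.3
ee_pos: [0.5216, -0.1195, 0.088]
eef_rot: [0.69, 0.724, 0.0, -0.0]
ft_force: [-3.6, 0.6, 2.7]
width: 0.0136
```

```bash
python3 hole.py w24
```

```text
t 45.3 p [ 0.5216 -0.1195  0.088 ] q [ 6.895e-01  7.243e-01  3.000e-04 -5.000e-04] w 0.0136 f [-3.6  0.6  2.7]
hole px 275.34738617200674 45.97301854974705 593 world [ 0.4085 -0.1246  0.0771] yaw 2.82 rel [-0.1132  0.0004  0.0771]
z 0.0771 near-edge yaw 2.96 L yaw 2.83 R yaw 2.87
corners [ 0.3987 -0.1891] [ 0.3921 -0.0619] width 0.1273 yaw 2.96 centre [ 0.5222 -0.1189]
slopes [ 0.0001 -0.001 ]
```

View pics/w24z.png

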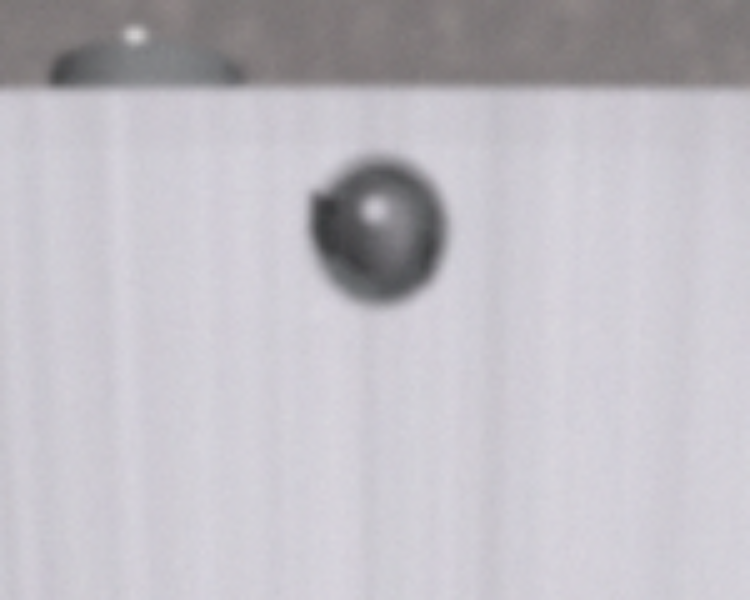

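>>> carry_out(
  increments="0 0 0 0 0 0 0.02; 0 0 0 0 0 0 0.05; 0 0 0 0 0 0 0.05; 0 0 0 0 0 -0.005 0.05; 0 0 0 0 0 -0.02 0.05",
)

```text
time: 45.98
ee_pos: [0.5212, -0.1195, 0.1083]
eef_rot: [0.69, 0.724, -0.0, -0.001]
ft_force: [0.9, -1.0, -0.9]
width: 0.047
```

>>> carry_out(
  increments="0 0 0 0 0 -0.04 0.05; 0 0 0 0 0 -0.09 0.05; 0 0 0 0 0 -0.14 0.05; 0 0 0 0 0 -0.19 0.05; 0 0 0 0 0 -0.22 0.05",
)

```text
time: 46.6
ee_pos: [0.5217, -0.1202, 0.3322]
eef_rot: [0.69, 0.724, 0.001, 0.001]
ft_force: [0.8, -0.2, -0.3]
width: 0.0498
```

Run:
```python
from h import *
st();cam('wrist','w25');cam('side','s25');cam('scene','sc25')
plate('w25',.071,.083,half=.127,cond=lambda X,Y,Z,u,v:(abs(Y+.119)<.09))
plate('w25',.038,.054,cond=lambda X,Y,Z,u,v:(abs(Y-.126)<.11)&(abs(X-.5)<.11))
p,d,m=load('w25');P=depthpts(m,d);v,u=np.mgrid[:420,:560]
q=P[big((P[...,2]>.1)&(P[...,2]<.125)&(v<250)&(abs(P[...,1]+.119)<.04))];print(rr(q),axis(q))
```

```text
t 46.6 p [ 0.5217 -0.1202  0.3322] q [6.897e-01 7.241e-01 1.200e-03 5.000e-04] w 0.0498 f [ 0.8 -0.2 -0.3]
z 0.0770 near-edge yaw 2.74 L yaw 3.09 R yaw 3.30
corners [ 0.3983 -0.1892] [ 0.3923 -0.0629] width 0.1264 yaw 2.74 centre [ 0.5222 -0.12  ]
slopes [-0.0005 -0.0009]
z 0.0458 near-edge yaw 4.13 L yaw 3.46 R yaw 3.93
corners [0.4185 0.03  ] [0.4057 0.2074] width 0.1779 yaw 4.13 centre [0.5018 0.1252]
slopes [-0.0008  0.0008]
(array([ 521. , -118.9]), array([89.1, 13. ]), 3.05, 'z', 0.1145, 'n', 763) 2.885652777337782
```

View pics/w25.png

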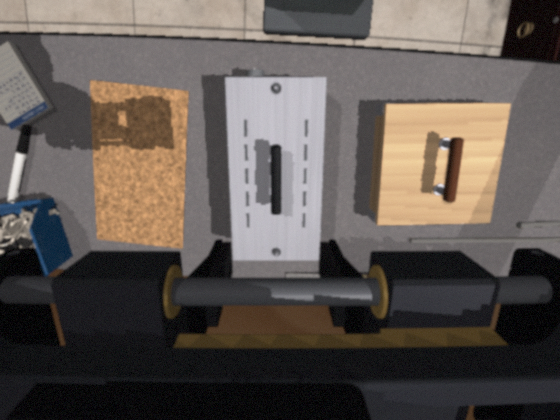

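View pics/s25.png

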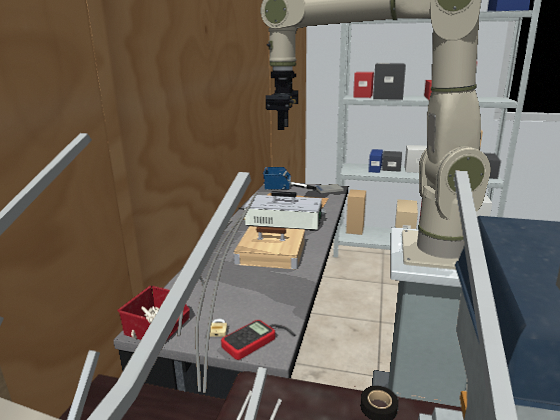

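```bash
python3 -c "
from h import *
st();print(r.close_job())"
```

```text
t 46.75 p [ 0.522  -0.1201  0.3306] q [6.897e-01 7.241e-01 1.100e-03 5.000e-04] w 0.0501 f [ 0.2 -0.3  0.1]
the job is handed in; nothing more can be done
None
```

I packed the box, closed it, put the cover back on the cleaner and handed the job in at 46.8 s; no verdict was reported. There were three cylinders: a and b in the tank, and d across the partitions. The whole tank was in view before I packed it, so cylinder c was absent.

I laid the cover on the cork mat first. Each cylinder then went flat into its own compartment, the lid went on the box, and the cover went back on the pins.

Last checks:
- **Cylinders:** their tops were about 19 mm above the inner floor before the lid went on, so all three lay on the floor, below the partitions.
- **Lid:** its centre is within about 1 mm of the box centre. Its top is at 45.8 mm against 45 mm when seated, and it is level to about 0.001 rad.
- **Cover:** both pins show through the holes. Its top is at 77.0 mm, the same as before I lifted it. Its centre is about 1 mm from the pin midpoint, yaw is about 2.8° against 2.9° for the cleaner, and it is level.
- **Robot and loose items:** the arm was clear at z = 0.33 m. The notepad and padlock look untouched in the pictures, but I did not measure their positions.

**Disagreement:** the cameras and depth show two thin rods above the lid and box. One finger passed through one rod and the gripper's body through the position of the other, with no force reading, so I treated them as not solid.

I noticed neither a knock nor a grip slip.

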